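Check tube-mixer rollers on the balance blade

TASK

Check both white rollers from the cradle for balance, one at a time: lay the roller across the steel blade of the balance stand with its blue middle band on the blade, let go and see whether it stays level or tips. Before testing the other, lay it flat in the green tray if it stayed level or in the red tray if it tipped. Set the rollers down, do not drop them, and leave the bottle, jar and screwdriver where they are.

Things in the scene. Friction and masses are not known exactly. Their poses are not given: they have to be found in the camera images.
- roller_a_center (a point): White mixer roller, 36 mm in diameter, 140 mm long, plus a thin steel journal 10 long at each end (160 overall); 12 wide blue band round its middle; 0.25 to 0.35 kg. Point: its centre, on the axis at the band; x runs along the roller. It lies in a cradle row at first. Hidden: it is sound (mass centre at the band) or heavy at one end (mass centre about 21 mm off). The rollers look alike
- roller_b_center (a point): White mixer roller, 36 mm in diameter, 140 mm long, plus a thin steel journal 10 long at each end (160 overall); 12 wide blue band round its middle; 0.25 to 0.35 kg. Point: its centre, on the axis at the band; x runs along the roller. It lies in a cradle row at first. Hidden: it is sound (mass centre at the band) or heavy at one end (mass centre about 21 mm off). The rollers look alike
- cradle: Aluminium plate 150 x 170 x 10 mm, fixed, with two rows of grey V supports along x, at y = +50 and -50. Each row has 14 thick supports at x = +50 and -50, open between them. The V is shallow (30 degree flanks) and narrower than a roller, whose axis lies 50 above the bench. Origin: centre of the underside, z up
- stand: Balance stand, fixed: white base 170 (x) x 70 x 12 mm, origin at the centre of its underside. In the middle a steel blade, 12 thick along x and 32 wide, narrower than a roller, with a shallow V notch on top holding a roller along x. At x = +58 and -58 blue stops 13 lower: a tipping roller stays in the notch and rests on a stop, tilted about 0.2 rad. Fingers can pass on both sides
- blade (a point): Point where a roller's centre lies when it rests level and centred on the stand's blade, 80 mm above the bench; axes as the stand (x along the roller's place, across the 12 mm thick blade). A sound roller stays level only with its band within about 5 mm of this point along x
- good_tray: green open tray for sound (level) rollers, fixed, 220 mm along x, 140 mm along y, 45 high, walls and floor 4 thick. Origin: centre of its underside, z up. Two ribs 6 high run along x on the floor, 42 apart: a roller laid along x between them does not roll and has its centre 22 above the bench
- reject_tray: red open tray for rejected (tipping) rollers, fixed, 220 mm along x, 140 mm along y, 45 high, walls and floor 4 thick. Origin: centre of its underside, z up. Two ribs 6 high run along x on the floor, 42 apart: a roller laid along x between them does not roll and has its centre 22 above the bench
- bottle: Bystander: amber bottle with blue cap, 64 mm in diameter, 150 mm high, standing; origin at the centre of its base
- jar: Bystander: pale jar with white lid, 70 mm in diameter, 85 mm high, standing; origin at the centre of its base
- screwdriver: Bystander: red-handled screwdriver 180 mm long lying on the bench along its x axis
Not all that is in view belongs to the job. What is shaped like the part that bears roller_a_center but brown or turquoise is not meant. Leave any yellow look-alike of the part that bears roller_b_center alone.

How it is judged:
By the outcome, as a careful person would: the job done as asked, in the order asked, and still so for the second after the job is handed in, with the robot touching nothing.
It also fails if it takes over 72 s, if anything falls off the work surface, if the arm or the gripper's body presses on something with over 40 N, if the wrist force passes 120 N, or if a joint passes its speed limit or range.

ROBOT

A 6-joint arm with a two-finger parallel gripper is mounted at the origin on the work surface. World frame = base frame: x ahead of the robot, y to its left, z up, the work surface at z = 0. Lengths are in m, angles in rad, forces in N, time in s.
With the tool pointing down it reaches from about 0.35 to 1 m from the base axis. Payload 7.1 kg.
Tool frame: the origin (TCP) lies at the very end of the fingers, on their centre line; the grasp point (between the pads) lies 19 mm behind it (r.hold_point_z is the z of the grasp point in the tool frame, in m); z points along the fingers, y is the direction in which the jaws open and shut (so a half turn about z gives the same grasp; the last joint's range is limited). The gripper opens to 85 mm and grips with 20 to 120 N. Pads are 22 mm wide; open, the fingers measure 114 mm over their backs; the gripper's body (76 mm by 85 mm) begins 54 mm behind the grasp point. The pads swing forward as they close: fully open they stand 13 mm farther back than shut.
Start: joints at [1.292, 0.423, 1.63, -0, 1.089, -0.019], TCP at [0.161, 0.604, 0.231] pointing down, gripper open.
Joint ranges: [-3, 3], [-0.9, 2.11], [0.09, 2.58], [-1.31, 4.45], [0.11, 2.69], [-2.54, 2.54]. Speed limits (rad/s): [2.39, 2.39, 3.01, 3.14, 3.14, 3.14].

INTERFACE

Orientations are given as a 3x3 rotation matrix whose columns are the frame's x, y, z axes.
In Python, from plant import r, imaging, ticket gives the robot as it stands. The module is installed in compiled form; this text tells all that it offers.
- The arm moves only by the tool move_arm, never from a script. Its argument "increments" is a list of rows, each an object with "translation": the shift along the tool's x, y, z in units of 0.4 m (1.0 is 0.4 m), a list of three; "twist": the turn, a rotation vector about the tool's x, y, z in units of pi rad (1.0 is pi rad), a list of three; "fingers": the opening, from -1 (shut) to 1 (fully open). In form: [{"translation": [x, y, z], "twist": [ax, ay, az], "fingers": fingers}, ...]. A call has 1 to 10 rows; each row shifts and turns the pose as measured when the row begins, along the tool's axes as they then stand; what a row does not reach is not made up. A row lasts 1/12 s, in which the tool goes at most 41.7 mm and 7.16 degrees, less where a joint would pass 70% of its speed; a pose out of reach is approached as far as the arm can. A call with a number of a shift or a turn outside -1 to 1 is refused whole. A call with a gripper value outside its range is refused whole. The fingers move at their own pace and stop on an object; "squeeze" is the grip in N (left out, the last holds). Time passes only in rows, so rows that do not move let the fingers close. It gives the time, the measured TCP pose, the force and the opening at its end, in the units of the state.
- r.get_obs(): the state, without advancing time (a new reading comes with each control period).
- imaging.read_camera(name): name is "side" or "top"; returns the picture (420x560x3 uint8, red, green, blue); there is no depth.
- imaging.camera_info(name): a dict with "fx", "fy", "cx", "cy" (pixels), "R" (3x3) and "t" (3): a world point X has camera coordinates R X + t. Camera axes: x right, y down, z forward; pixel columns grow to the right and rows downward; lengths in m; the calibration is good to about 2 mm. A picture is of the moment at which its call begins. camera_info takes no time and is no camera call.
- ticket.job_done(): hands the job in, once; it reports no verdict.
The state is a dict: "time_s": time; "joints": joint angles; "qd": joint speeds; "joint_torque": joint torques, N m; "tcp_pos": TCP position; "eef_rot": TCP orientation; "contact_force": force on the tool from outside, world axes, zero at the start; "moment": the same for the moment, N m; "grip_width": finger opening in m.
Only numpy, scipy, OpenCV 4.12 (cv2) and the standard library are available. Lean on these libraries where they do the work, as an engineer would, in place of code of your own. Each camera call takes 0.05 s, during which the arm holds its last target.

## Working session

There is one attempt and no reset: what is moved stays moved. The work goes in short steps, Python scripts to look and compute and a tool call to move; the robot and the scene stay as the last step left them, time stands still between calls to the robot, and variables do not carry over. Pictures are saved under pics/ and viewed, and the job is handed in when it is done.

Besides the shell and the picture viewer there is one more tool, called by a JSON object that holds its "method" and its "body", one argument or row to a line. move_arm: Moves the arm, as the interface text tells. Its arguments: {"type":"object","properties":{"increments":{"type":"array","items":{"type":"object","properties":{"translation":{"type":"array","items":{"type":"number"}},"twist":{"type":"array","items":{"type":"number"}},"fingers":{"type":"number"}}}},"squeeze":{"type":"number"}},"required":["increments"]}

```bash
mkdir -p pics; ls; python3 - <<'E'
from plant import r, imaging
import cv2,numpy as np
o=r.get_obs(); print({k:np.round(v,3).tolist() for k,v in o.items()}, r.hold_point_z)
for n in("top","side"):
    im=imaging.read_camera(n); cv2.imwrite(f"pics/{n}0.png",im[:,:,::-1])
    c=imaging.camera_info(n); print(n,{k:np.round(v,4).tolist() for k,v in c.items()})
E
```

```text
pics
{'time_s': 0.0, 'joints': [1.292, 0.424, 1.631, 0.0, 1.089, -0.019], 'qd': [0.0, 0.001, -0.002, -0.001, -0.001, -0.001], 'joint_torque': [-0.003, -55.739, -28.175, -0.0, 0.007, 0.0], 'tcp_pos': [0.16, 0.604, 0.231], 'eef_rot': [[-0.966, 0.257, -0.0], [0.257, 0.966, -0.001], [0.0, -0.002, -1.0]], 'contact_force': [-0.026, 0.476, -0.043], 'moment': [-0.04, -0.035, 0.038], 'grip_width': 0.085} -0.0187
top {'fx': 484.5286, 'fy': 484.5286, 'cx': 284.1564, 'cy': 209.0276, 'R': [[0.0128, -0.9999, 0.0057], [-0.9886, -0.0135, -0.1498], [0.1499, -0.0037, -0.9887]], 't': [0.0641, 0.5514, 1.5005]}
side {'fx': 537.073, 'fy': 537.073, 'cx': 286.6248, 'cy': 215.375, 'R': [[0.9938, -0.1113, 0.0053], [-0.0692, -0.6535, -0.7537], [0.0874, 0.7487, -0.6572]], 't': [-0.5373, 0.1443, 1.5687]}
```

View pics/top0.png

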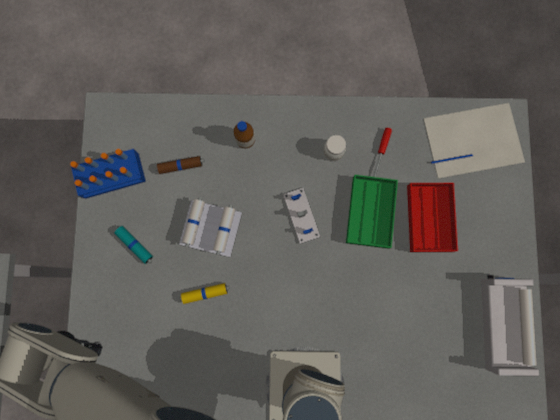

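View pics/side0.png

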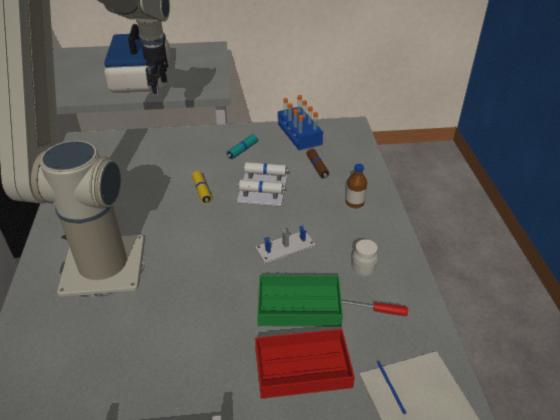

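Rows of white-with-blue-band candidates: rollers in the cradle at top (194,224) and (225,229). Look-alikes are brown (180,164), turquoise (133,244) and yellow (204,293), plus a white roll at (525,325) that isn't in the cradle. I choose the two in the cradle and check them in a close crop.

```bash
python3 - <<'E'
import cv2,numpy as np
t=cv2.imread("pics/top0.png"); s=cv2.imread("pics/side0.png")
a=cv2.resize(t[190:265,170:335],None,fx=4.8,fy=4.8,interpolation=cv2.INTER_CUBIC)
cv2.imwrite("pics/cropt.png",a)
b=cv2.resize(s[150:270,225:325],None,fx=5,fy=5,interpolation=cv2.INTER_CUBIC)
cv2.imwrite("pics/crops.png",b)
a=cv2.resize(t[170:260,340:465],None,fx=5,fy=5,interpolation=cv2.INTER_CUBIC)
cv2.imwrite("pics/cropr.png",a)
E
```

```text
(no output)
```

View pics/cropt.png

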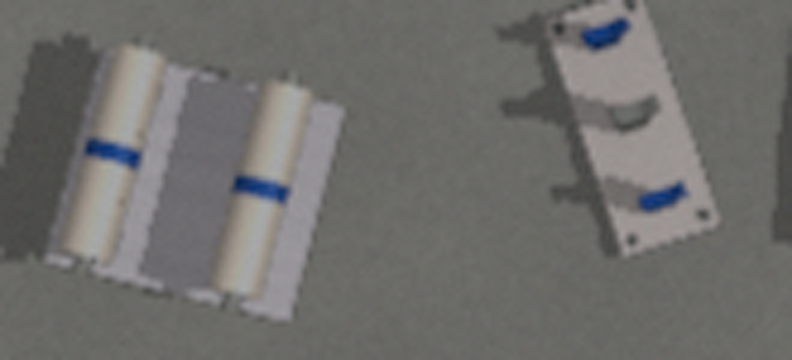

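View pics/crops.png

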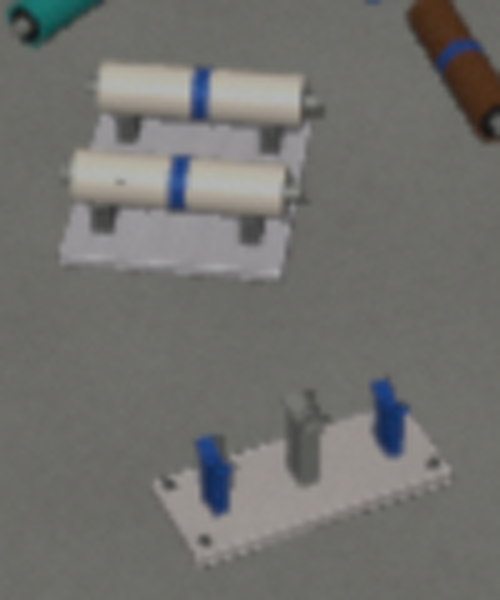

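View pics/cropr.png

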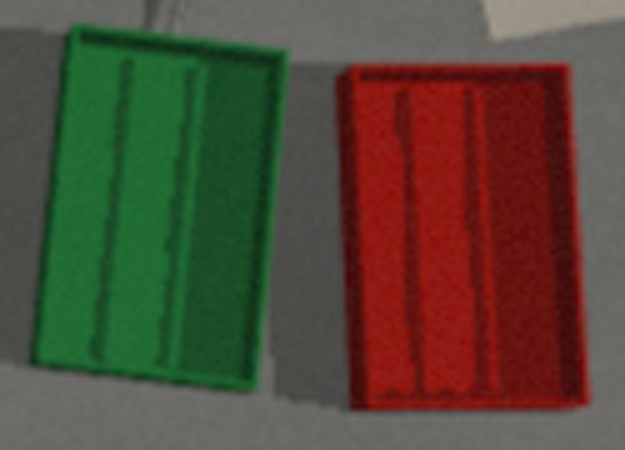

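The crops confirm two white rollers with blue bands in the cradle. The stand has a grey blade between blue stops, and both trays show ribs. Next I fit the silhouettes in both views.

```bash
cat > h.py <<'E'
import cv2,numpy as np
from scipy.optimize import minimize
from plant import r, imaging
C={n:imaging.camera_info(n) for n in("top","side")}
def proj(n,P):
    c=C[n]; X=np.atleast_2d(P)@np.array(c["R"]).T+np.array(c["t"])
    return np.c_[c["fx"]*X[:,0]/X[:,2]+c["cx"], c["fy"]*X[:,1]/X[:,2]+c["cy"]]
def back(n,uv,z):
    c=C[n]; R=np.array(c["R"]); d=R.T@np.array([(uv[0]-c["cx"])/c["fx"],(uv[1]-c["cy"])/c["fy"],1]); o=-R.T@np.array(c["t"])
    return o+d*(z-o[2])/d[2]
def tri(uvs):
    A=[];b=[]
    for n,uv in uvs.items():
        c=C[n];R=np.array(c["R"]);t=np.array(c["t"])
        x=(uv[0]-c["cx"])/c["fx"];y=(uv[1]-c["cy"])/c["fy"]
        A+=[R[0]-x*R[2],R[1]-y*R[2]];b+=[x*t[2]-t[0],y*t[2]-t[1]]
    s=np.linalg.lstsq(np.array(A),np.array(b),rcond=None); return s[0]
def Rz(a): return np.array([[np.cos(a),-np.sin(a),0],[np.sin(a),np.cos(a),0],[0,0,1]])
def box(x0,x1,y0,y1,z0,z1): return np.array([[x,y,z] for x in(x0,x1) for y in(y0,y1) for z in(z0,z1)])
def cyl(L,rad,z):
    a=np.linspace(0,2*np.pi,32)
    return np.array([[s*L/2,rad*np.cos(t),z+rad*np.sin(t)] for s in(-1,1) for t in a])
def comp(m,uv):
    m=cv2.morphologyEx(m.astype(np.uint8),cv2.MORPH_CLOSE,np.ones((3,3)))
    k,l,st,ce=cv2.connectedComponentsWithStats(m)
    d=[(np.hypot(*(ce[i]-uv)) if st[i,4]>15 else 1e9) for i in range(1,k)]
    i=1+int(np.argmin(d)); return (l==i).astype(np.uint8),ce[i],st[i]
def hullmask(n,P,S=1):
    uv=proj(n,P); h=cv2.convexHull(uv.astype(np.float32))[:,0]
    m=np.zeros((420*4,560*4),np.uint8); cv2.fillConvexPoly(m,np.round((h+.5)*4*16-8).astype(np.int32),1,shift=4); 
    return cv2.resize(m.astype(np.float32),(560,420),interpolation=cv2.INTER_AREA)
def fit(parts,masks,x0):
    def f(p):
        R=Rz(p[2]); e=0
        for n,m in masks.items():
            q=np.zeros((420,560),np.float32)
            for P in parts: q=np.maximum(q,hullmask(n,P@R.T+[p[0],p[1],0]))
            e+=np.abs(q-m).sum()/m.sum()
        return e
    s=np.array([[0,0,0],[.01,0,0],[0,.01,0],[0,0,.08]])+x0
    o=minimize(f,x0,method="Nelder-Mead",options=dict(initial_simplex=s,xatol=1e-4,fatol=1e-4,maxiter=150))
    return o.x,o.fun
E
cat > m.py <<'E'
from h import *
I={n:cv2.imread(f"pics/{n}0.png")[:,:,::-1].astype(float) for n in("top","side")}
def msk(n,k):
    R,G,B=[I[n][:,:,i] for i in range(3)]
    return {"g":(G>1.5*R)&(G>1.4*B),"r":(R>2*G)&(R>2*B),"blue":(B>1.6*R)&(B>50),
            "cream":((R-B>12)&(R>150)),"white":(R>115)&(G>105)}[k]
def run(name,k,parts,uv,x0,z):
    ms={}
    for n in uv:
        ks=[msk(n,q) for q in k]; m=ks[0]
        for q in ks[1:]: m=m|q
        ms[n],ce,st=comp(m,uv[n]); print(name,n,ce.round(1),st)
    for sub in [ms]+[{n:ms[n]} for n in ms]:
        p,f=fit(parts,sub,x0); print("  ",list(sub),p.round(4),round(f,3))
T=[box(-.11,.11,-.07,.07,0,.045)]
run("green","g",T,dict(top=(372,212),side=(300,299)),[*back("top",(372,212),.03)[:2],0],0)
run("red","r",T,dict(top=(432,217),side=(303,362)),[*back("top",(432,217),.03)[:2],0],0)
ro=[cyl(.14,.018,.05)]
run("R1(left)",["cream","blue"],ro,dict(top=(194,222),side=(264,169)),[*back("top",(194,222),.05)[:2],-.2],0)
run("R2(right)",["cream","blue"],ro,dict(top=(225,229),side=(260,187)),[*back("top",(225,229),.05)[:2],-.2],0)
for nm,uvs in dict(band1=dict(top=(193.5,222),side=(265,169)),band2=dict(top=(224.5,229),side=(260.5,186.5)),stopTop=dict(top=(296,197),side=(302.5,235)),stopBot=dict(top=(308,231),side=(267.5,245))).items():
    o={n:comp(msk(n,"blue"),uvs[n])[1] for n in uvs}; s=[comp(msk(n,"blue"),uvs[n])[2][4] for n in uvs]
    print(nm,{n:o[n].round(1) for n in o},s,tri(o).round(4))
E
python3 m.py
```

```text
green top [371.8 211.1] [ 346  175   52   73 3143]
green side [299.2 300.3] [ 257  275   86   51 4231]
   ['top', 'side'] [ 0.5505 -0.2098 -0.1126] 0.045
   ['top'] [ 0.5503 -0.2102 -0.1164] 0.027
   ['side'] [ 0.5508 -0.2088 -0.1074] 0.012
red top [431.8 217.1] [ 407  183   51   69 3243]
red side [303.1 363. ] [ 255  329  100   69 5578]
   ['top', 'side'] [ 0.5343 -0.4033  0.0211] 0.051
   ['top'] [ 0.5335 -0.4033  0.0218] 0.032
   ['side'] [ 0.5345 -0.4032  0.0201] 0.019
R1(left) top [193.3 221.4] [185 200  19  44 181]
R1(left) side [264.6 167.5] [245 163  40  11 204]
   ['top', 'side'] [ 0.5039  0.3579 -0.1868] 3.141
   ['top'] [ 0.5078  0.358  -0.2654] 1.953
   ['side'] [ 0.5034  0.3592 -0.1246] 1.169
R2(right) top [224.2 229. ] [216 208  18  43 172]
R2(right) side [260.  185.2] [240 180  42  12 237]
   ['top', 'side'] [ 0.4831  0.2609 -0.2184] 3.147
   ['top'] [ 0.4812  0.2609 -0.2318] 2.096
   ['side'] [ 0.4833  0.2619 -0.1819] 1.038
band1 {'top': array([193.2, 221.3]), 'side': array([264.8, 168. ])} [np.int32(33), np.int32(25)] [0.5055 0.3571 0.0516]
band2 {'top': array([223.8, 228.7]), 'side': array([260.2, 186.3])} [np.int32(32), np.int32(31)] [0.483  0.2602 0.0494]
stopTop {'top': array([295.5, 196.6]), 'side': array([302.3, 232.8])} [np.int32(32), np.int32(66)] [0.5921 0.0355 0.0362]
stopBot {'top': array([307.1, 230.9]), 'side': array([267.3, 244.3])} [np.int32(29), np.int32(66)] [ 0.4826 -0.0023  0.0357]
```

```bash
cat > m2.py <<'E'
from m import *
E
sed -i '/^T=/,$d' m.py; cat > m2.py <<'E'
from m import *
for n,rows in dict(top=[(210,range(186,240,3)),(215,range(285,318,2))],side=[(169,range(240,295,3)),(245,range(255,320,3))]).items():
    for v,us in rows: print(n,v,[tuple(I[n][v,u].astype(int)) and "%d,%d,%d"%tuple(I[n][v,u]) for u in us])
E
python3 m2.py
```

```text
top 210 ['78,78,75', '107,104,108', '130,124,115', '164,157,149', '165,167,167', '149,140,132', '150,148,152', '142,140,145', '106,106,108', '109,106,109', '108,106,109', '109,106,109', '105,105,106', '133,125,116', '165,160,150', '165,166,167', '142,136,128', '100,99,96']
top 215 ['89,88,85', '79,78,74', '80,78,76', '110,106,105', '114,109,106', '112,106,105', '96,95,93', '95,96,92', '84,86,84', '72,71,68', '129,125,122', '153,147,144', '155,148,145', '154,148,146', '109,109,104', '104,103,100', '104,104,100']
side 169 ['107,107,102', '110,110,105', '165,158,146', '168,160,149', '170,162,152', '173,166,155', '177,170,160', '177,173,162', '49,80,138', '164,166,166', '179,179,176', '179,179,176', '178,179,177', '178,180,179', '179,180,180', '112,114,113', '114,115,111', '114,114,108', '112,112,107']
side 245 ['110,109,105', '108,107,104', '153,147,143', '123,124,129', '21,45,88', '51,65,100', '151,145,143', '153,148,144', '153,146,143', '148,143,139', '89,90,86', '106,105,101', '152,146,143', '153,148,144', '153,147,143', '151,145,141', '151,146,142', '149,144,140', '148,142,139', '133,128,124', '106,104,100', '110,111,107']
```

```bash
cat > m3.py <<'E'
from m import *
def msk2(n):
    R,G,B=[I[n][:,:,i] for i in range(3)]
    bl=msk(n,"blue")|((B>1.15*R)&(B>60))
    return ((R>157)|bl) if n=="side" else ((R-B>6)&(R>110)|(R>156)|bl)
ro=[cyl(.14,.018,.05)]
for nm,uv in dict(R1=dict(top=(194,222),side=(264,169)),R2=dict(top=(225,229),side=(260,187))).items():
    ms={}
    for n in uv:
        c=np.zeros((420,560),bool); w=30; u,v=uv[n]; hw,hh=((17,30) if n=="top" else (30,10)); c[v-hh:v+hh,u-hw:u+hw]=1
        ms[n],ce,st=comp(msk2(n)&c,uv[n]); print(nm,n,ce.round(1),st)
    x0=[*back("top",uv["top"],.05)[:2],-.22]
    for sub in [ms]+[{n:ms[n]} for n in ms]:
        p,f=fit(ro,sub,x0); print("  ",list(sub),p.round(4),round(f,3))
base=[box(-.085,.085,-.035,.035,0,.012)]
for n in("side","top"):
    R,G,B=[I[n][:,:,i] for i in range(3)]
    m=(R>130)|msk(n,"blue"); u,v=dict(top=(302,215),side=(286,246))[n]
    m,ce,st=comp(m,(u,v)); m=cv2.morphologyEx(m,cv2.MORPH_CLOSE,np.ones((9,9)))
    if n=="side": m[:]=m
    print(n,st)
    p,f=fit(base+([box(-.064,-.052,-.016,.016,0,.05),box(.052,.064,-.016,.016,0,.05),box(-.006,.006,-.016,.016,0,.065)] ),{n:m},[.5374,.0166,.332]); print("stand",n,p.round(4),f)
E
python3 m3.py
```

```text
R1 top [193.4 221.2] [183 198  22  47 508]
R1 side [264.7 167.4] [245 163  40  11 309]
   ['top', 'side'] [ 0.506   0.3569 -0.2234] 0.544
   ['top'] [ 0.506   0.3568 -0.2245] 0.084
   ['side'] [ 0.5031  0.3594 -0.105 ] 0.428
R2 top [224.2 228.7] [214 206  22  46 500]
R2 side [260.3 185.2] [240 180  42  12 340]
   ['top', 'side'] [ 0.4837  0.2594 -0.236 ] 0.515
   ['top'] [ 0.4843  0.259  -0.2233] 0.09
   ['side'] [ 0.4821  0.2607 -0.2368] 0.422
side [256 226  59  37 921]
stand side [0.5393 0.0184 0.3556] 0.1998997995991984
top [286 188  34  55 909]
stand top [0.5366 0.0146 0.336 ] 0.10434574976122254
```

```bash
cat > go.py <<'E'
import sys,numpy as np
from scipy.spatial.transform import Rotation as Ro
from plant import r
def need(x,y,z,yaw):
    o=r.get_obs(); p=np.array(o["tcp_pos"]); R=np.array(o["eef_rot"])
    a=np.pi+yaw; Rt=np.column_stack([[np.cos(a),np.sin(a),0],[np.sin(a),-np.cos(a),0],[0,0,-1]])
    d=R.T@(np.array([x,y,z])-p)/.4; w=Ro.from_matrix(R.T@Rt).as_rotvec()/np.pi
    print("t=%.2f pos"%o["time_s"],p.round(4),"grip %.4f"%o["grip_width"],"F",np.round(o["contact_force"],1),"M",np.round(o["moment"],2),"q6 %.2f"%o["joints"][5])
    print("need tr",d.round(4),"tw",w.round(4),"| rows>=",round(max(np.linalg.norm(d)/.104,np.linalg.norm(w)/.0397),1))
    return d,w
if __name__=="__main__":
    need(*map(float,sys.argv[1:5]))
E
python3 go.py .506 .357 .11 -.226
```

```text
t=0.10 pos [0.1604 0.6035 0.2306] grip 0.0855 F [-0.7 -0.7 -0.7] M [-0.04 -0.01 -0.01] q6 -0.02
need tr [-0.9934 -0.3732  0.302 ] tw [-0.0005 -0.     -0.0108] | rows>= 10.6
```

{"method": "move_arm", "body": {
  "increments": [
    {"translation": [-0.098,-0.036,0.02],"twist": [0,0,0],"fingers": 1},
    {"translation": [-0.098,-0.036,0.02],"twist": [0,0,0],"fingers": 1},
    {"translation": [-0.098,-0.036,0.02],"twist": [0,0,0],"fingers": 1},
    {"translation": [-0.098,-0.036,0.02],"twist": [0,0,0],"fingers": 1},
    {"translation": [-0.098,-0.036,0.02],"twist": [0,0,0],"fingers": 1},
    {"translation": [-0.098,-0.036,0.02],"twist": [0,0,0],"fingers": 1},
    {"translation": [-0.098,-0.036,0.02],"twist": [0,0,0],"fingers": 1},
    {"translation": [-0.098,-0.036,0.02],"twist": [0,0,0],"fingers": 1},
    {"translation": [-0.098,-0.036,0.02],"twist": [0,0,-0.005],"fingers": 1},
    {"translation": [-0.098,-0.036,0.02],"twist": [0,0,-0.005],"fingers": 1}
  ],
  "squeeze": 60
}}

```text
time_s: 0.93
tcp_pos: [0.494, 0.3716, 0.1492]
eef_rot: [[-0.977, 0.212, -0.003], [0.212, 0.977, 0.001], [0.003, 0.0, -1.0]]
contact_force: [0.8, 1.4, -0.3]
grip_width: 0.0853
```

```bash
python3 go.py .506 .357 .11 -.226
```

```text
t=0.93 pos [0.494  0.3716 0.1492] grip 0.0853 F [ 0.8  1.4 -0.3] M [-0.01 -0.03  0.04] q6 -0.73
need tr [-0.0375 -0.0293  0.0978] tw [ 0.0001 -0.0011  0.0039] | rows>= 1.0
```

{"method": "move_arm", "body": {
  "increments": [
    {"translation": [-0.018,-0.015,0.049],"twist": [0,0,0.004],"fingers": 1},
    {"translation": [-0.018,-0.015,0.049],"twist": [0,0,0],"fingers": 1},
    {"translation": [0,0,0],"twist": [0,0,0],"fingers": 1},
    {"translation": [0,0,0],"twist": [0,0,0],"fingers": 1}
  ]
}}

```text
time_s: 1.27
tcp_pos: [0.5126, 0.3495, 0.1065]
eef_rot: [[-0.972, 0.234, -0.003], [0.234, 0.972, -0.0], [0.003, -0.001, -1.0]]
contact_force: [-0.2, 0.6, 1.2]
grip_width: 0.0855
```

```bash
python3 go.py .506 .357 .039 -.226; python3 - <<'E'
from h import *
t=imaging.read_camera("top")[:,:,::-1]; s=imaging.read_camera("side")[:,:,::-1]
a=cv2.resize(t[180:270,150:250],(500,450),interpolation=cv2.INTER_CUBIC); b=cv2.resize(s[130:220,225:285],(300,450),interpolation=cv2.INTER_CUBIC)
cv2.imwrite("pics/a1.png",np.hstack([a,b]))
E
```

```text
t=1.27 pos [0.5126 0.3495 0.1065] grip 0.0855 F [-0.2  0.6  1.2] M [-0.    0.02 -0.02] q6 -0.76
need tr [0.0198 0.0145 0.1688] tw [-0.0003 -0.001  -0.0031] | rows>= 1.6
```

View pics/a1.png

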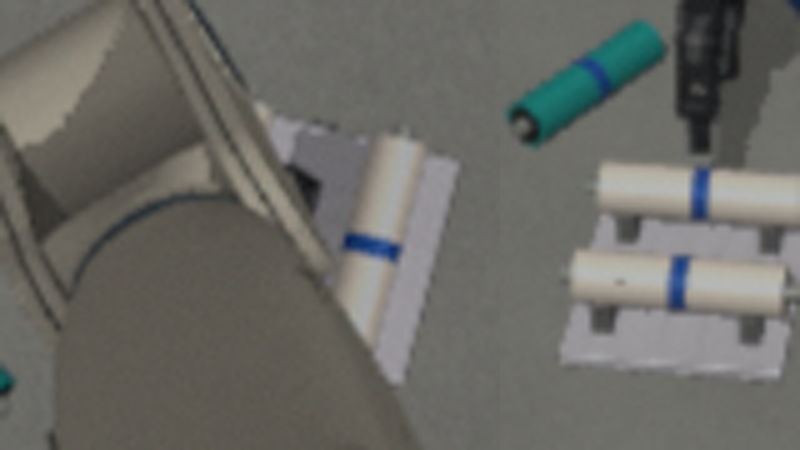

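The side crop shows the gripper just beyond the far roller's band, near side pixel (265,157), lined up with it along the roller. The measured pose overshot by about 8 mm, so I correct that and descend.

{"method": "move_arm", "body": {
  "increments": [
    {"translation": [0.02,0.0145,0],"twist": [0,0,-0.003],"fingers": 1},
    {"translation": [0,0,0.03],"twist": [0,0,0],"fingers": 1},
    {"translation": [0,0,0.04],"twist": [0,0,0],"fingers": 1},
    {"translation": [0,0,0.04],"twist": [0,0,0],"fingers": 1},
    {"translation": [0,0,0.03],"twist": [0,0,0],"fingers": 1},
    {"translation": [0,0,0],"twist": [0,0,0],"fingers": 1}
  ]
}}

```text
time_s: 1.87
tcp_pos: [0.5036, 0.3663, 0.0536]
eef_rot: [[-0.977, 0.213, 0.006], [0.213, 0.977, 0.007], [-0.004, 0.008, -1.0]]
contact_force: [-1.7, -0.7, 0.4]
grip_width: 0.0854
```

```bash
python3 go.py .506 .357 .039 -.226
```

```text
t=1.87 pos [0.5036 0.3663 0.0536] grip 0.0854 F [-1.7 -0.7  0.4] M [-0.03 -0.02  0.02] q6 -0.75
need tr [-0.0108 -0.0217  0.0365] tw [0.0024 0.0013 0.0035] | rows>= 0.4
```

{"method": "move_arm", "body": {
  "increments": [
    {"translation": [-0.007,-0.015,0],"twist": [0.002,0.001,0.002],"fingers": 1},
    {"translation": [0,0,0.015],"twist": [0,0,0],"fingers": 1},
    {"translation": [0,0,0.012],"twist": [0,0,0],"fingers": 1},
    {"translation": [0,0,0],"twist": [0,0,0],"fingers": 1}
  ]
}}

```text
time_s: 2.2
tcp_pos: [0.5048, 0.3608, 0.0429]
eef_rot: [[-0.976, 0.218, 0.002], [0.218, 0.976, 0.001], [-0.002, 0.002, -1.0]]
contact_force: [-1.2, -0.2, -0.2]
grip_width: 0.0853
```

```bash
python3 go.py .506 .357 .039 -.226
```

```text
t=2.20 pos [0.5048 0.3608 0.0429] grip 0.0853 F [-1.2 -0.2 -0.2] M [ 0.02 -0.01  0.  ] q6 -0.75
need tr [-0.005  -0.0087  0.0097] tw [0.0005 0.0005 0.002 ] | rows>= 0.1
```

{"method": "move_arm", "body": {
  "increments": [
    {"translation": [-0.005,-0.0085,0.009],"twist": [0,0,0.002],"fingers": 1},
    {"translation": [0,0,0],"twist": [0,0,0],"fingers": 1},
    {"translation": [0,0,0],"twist": [0,0,0],"fingers": 1}
  ]
}}

```text
time_s: 2.45
tcp_pos: [0.5068, 0.3568, 0.0396]
eef_rot: [[-0.974, 0.225, 0.003], [0.225, 0.974, 0.002], [-0.002, 0.003, -1.0]]
contact_force: [-0.2, -0.9, -0.4]
grip_width: 0.0856
```

```bash
python3 go.py .506 .357 .039 -.226
```

```text
t=2.45 pos [0.5068 0.3568 0.0396] grip 0.0856 F [-0.2 -0.9 -0.4] M [-0.01  0.02  0.04] q6 -0.75
need tr [0.0021 0.0001 0.0015] tw [ 0.0009  0.0008 -0.0004] | rows>= 0.0
```

{"method": "move_arm", "body": {
  "increments": [
    {"translation": [0.001,0,0.001],"twist": [0,0,0],"fingers": -1},
    {"translation": [0,0,0],"twist": [0,0,0],"fingers": -1},
    {"translation": [0,0,0],"twist": [0,0,0],"fingers": -1},
    {"translation": [0,0,0],"twist": [0,0,0],"fingers": -1},
    {"translation": [0,0,0],"twist": [0,0,0],"fingers": -1},
    {"translation": [0,0,0],"twist": [0,0,0],"fingers": -1},
    {"translation": [0,0,0],"twist": [0,0,0],"fingers": -1},
    {"translation": [0,0,0],"twist": [0,0,0],"fingers": -1}
  ]
}}

```text
time_s: 3.12
tcp_pos: [0.5069, 0.3564, 0.0403]
eef_rot: [[-0.974, 0.226, 0.004], [0.226, 0.974, 0.002], [-0.003, 0.003, -1.0]]
contact_force: [0.4, -0.5, 1.1]
grip_width: 0.0344
```

```bash
python3 go.py .506 .357 .12 -.226
```

```text
t=3.12 pos [0.5069 0.3564 0.0403] grip 0.0344 F [ 0.4 -0.5  1.1] M [-0.13 -0.02 -0.  ] q6 -0.75
need tr [ 0.0018  0.0015 -0.1992] tw [ 0.0009  0.001  -0.0005] | rows>= 1.9
```

Opening of 34.4 mm is under the 36 mm diameter, so the pads may be pinching off-axis. I regrip 5 mm lower and compare.

{"method": "move_arm", "body": {
  "increments": [
    {"translation": [0,0,0],"twist": [0,0,0],"fingers": 0.2},
    {"translation": [0.001,0.001,0],"twist": [0,0,0],"fingers": 0.2},
    {"translation": [0,0,0.008],"twist": [0.001,0.001,0],"fingers": 0.2},
    {"translation": [0,0,0.008],"twist": [0,0,0],"fingers": -1},
    {"translation": [0,0,0],"twist": [0,0,0],"fingers": -1},
    {"translation": [0,0,0],"twist": [0,0,0],"fingers": -1},
    {"translation": [0,0,0],"twist": [0,0,0],"fingers": -1},
    {"translation": [0,0,0],"twist": [0,0,0],"fingers": -1},
    {"translation": [0,0,0],"twist": [0,0,0],"fingers": -1}
  ]
}}

```text
time_s: 3.87
tcp_pos: [0.5067, 0.3564, 0.034]
eef_rot: [[-0.974, 0.225, -0.001], [0.225, 0.974, -0.002], [0.0, -0.002, -1.0]]
contact_force: [-0.6, -0.6, 3.3]
grip_width: 0.0341
```

```bash
python3 go.py .506 .357 .12 -.226
```

```text
t=3.87 pos [0.5067 0.3564 0.034 ] grip 0.0341 F [-0.6 -0.6  3.3] M [-0.12  0.06  0.06] q6 -0.75
need tr [ 0.002   0.0006 -0.215 ] tw [-0.0006 -0.0001 -0.0002] | rows>= 2.1
```

{"method": "move_arm", "body": {
  "increments": [
    {"translation": [0,0,-0.02],"twist": [0,0,0],"fingers": -1},
    {"translation": [0,0,-0.04],"twist": [0,0,0],"fingers": -1},
    {"translation": [0,0,-0.06],"twist": [0,0,0],"fingers": -1},
    {"translation": [0,0,-0.06],"twist": [0,0,0],"fingers": -1},
    {"translation": [0,0,-0.03],"twist": [0,0,0],"fingers": -1},
    {"translation": [0,0,0],"twist": [0,0,0],"fingers": -1}
  ]
}}

```text
time_s: 4.37
tcp_pos: [0.5037, 0.3548, 0.1178]
eef_rot: [[-0.974, 0.225, -0.009], [0.225, 0.974, -0.007], [0.007, -0.009, -1.0]]
contact_force: [1.0, 1.0, -3.7]
grip_width: 0.0344
```

```bash
python3 go.py .5375 .0165 .12 .335;  python3 - <<'E'
from h import *
s=imaging.read_camera("side")[:,:,::-1]
cv2.imwrite("pics/a2.png",cv2.resize(s[80:220,180:320],(700,700)[:1]+(600,),interpolation=cv2.INTER_CUBIC))
E
```

```text
t=4.37 pos [0.5037 0.3548 0.1178] grip 0.0344 F [ 1.   1.  -3.7] M [ 0.03 -0.03 -0.06] q6 -0.75
need tr [-2.726e-01 -8.052e-01 -3.000e-04] tw [-0.0021 -0.003  -0.1788] | rows>= 8.2
```

View pics/a2.png

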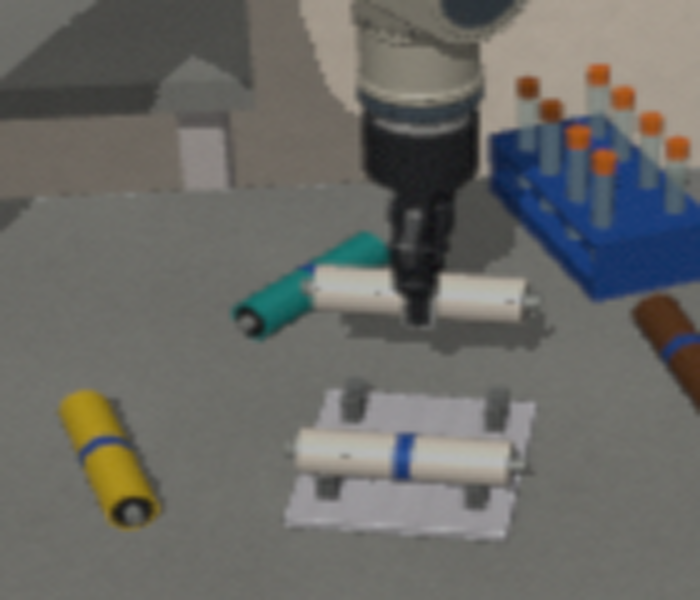

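Roller A hangs level in the grip, with its ends at crop x 305 and 530 and the fingers at 418, so it is gripped at its middle. Carrying it to the stand.

{"method": "move_arm", "body": {
  "increments": [
    {"translation": [-0.004,-0.06,-0.01],"twist": [0,0,-0.02],"fingers": -1},
    {"translation": [-0.004,-0.095,0],"twist": [0,0,-0.02],"fingers": -1},
    {"translation": [-0.004,-0.095,0],"twist": [0,0,-0.02],"fingers": -1},
    {"translation": [-0.004,-0.095,0],"twist": [0,0,-0.02],"fingers": -1},
    {"translation": [-0.004,-0.095,0],"twist": [0,0,-0.02],"fingers": -1},
    {"translation": [-0.004,-0.095,0],"twist": [0,0,-0.02],"fingers": -1},
    {"translation": [-0.004,-0.095,0],"twist": [0,0,-0.02],"fingers": -1},
    {"translation": [-0.004,-0.095,0],"twist": [0,0,-0.02],"fingers": -1},
    {"translation": [-0.004,-0.05,0],"twist": [0,0,-0.01],"fingers": -1},
    {"translation": [0,0,0],"twist": [0,0,0],"fingers": -1}
  ]
}}

```text
time_s: 5.25
tcp_pos: [0.5206, 0.038, 0.1108]
eef_rot: [[-0.942, -0.335, -0.022], [-0.335, 0.942, -0.009], [0.023, -0.001, -1.0]]
contact_force: [0.6, 1.2, -4.3]
grip_width: 0.0344
```

```bash
python3 go.py .5375 .0165 .12 .335
```

```text
t=5.25 pos [0.5206 0.038  0.1108] grip 0.0344 F [ 0.6  1.2 -4.3] M [ 0.01 -0.03 -0.02] q6 -1.85
need tr [-0.0212 -0.0649 -0.0235] tw [-0.0003 -0.0074  0.0021] | rows>= 0.7
```

{"method": "move_arm", "body": {
  "increments": [
    {"translation": [-0.01,-0.03,-0.005],"twist": [0,-0.005,0],"fingers": -1},
    {"translation": [-0.008,-0.02,0],"twist": [0,-0.002,0],"fingers": -1},
    {"translation": [0,0,0],"twist": [0,0,0],"fingers": -1},
    {"translation": [0,0,0],"twist": [0,0,0],"fingers": -1}
  ]
}}

```text
time_s: 5.58
tcp_pos: [0.5315, 0.02, 0.1082]
eef_rot: [[-0.944, -0.33, -0.008], [-0.33, 0.944, -0.001], [0.008, 0.002, -1.0]]
contact_force: [-0.3, 0.5, -2.7]
grip_width: 0.0343
```

```bash
python3 go.py .5375 .0165 .08 .335; python3 - <<'E'
from h import *
t=imaging.read_camera("top")[:,:,::-1]; s=imaging.read_camera("side")[:,:,::-1]
a=cv2.resize(t[170:260,260:340],(400,450),interpolation=cv2.INTER_CUBIC); b=cv2.resize(s[190:280,240:320],(400,450),interpolation=cv2.INTER_CUBIC)
cv2.imwrite("pics/a3.png",np.hstack([a,b])); cv2.imwrite("pics/a3s.png",s)
E
```

```text
t=5.58 pos [0.5315 0.02   0.1082] grip 0.0343 F [-0.3  0.5 -2.7] M [-0.01  0.03 -0.  ] q6 -1.89
need tr [-0.0117 -0.0133  0.0704] tw [ 0.0007 -0.0025  0.0003] | rows>= 0.7
```

View pics/a3.png

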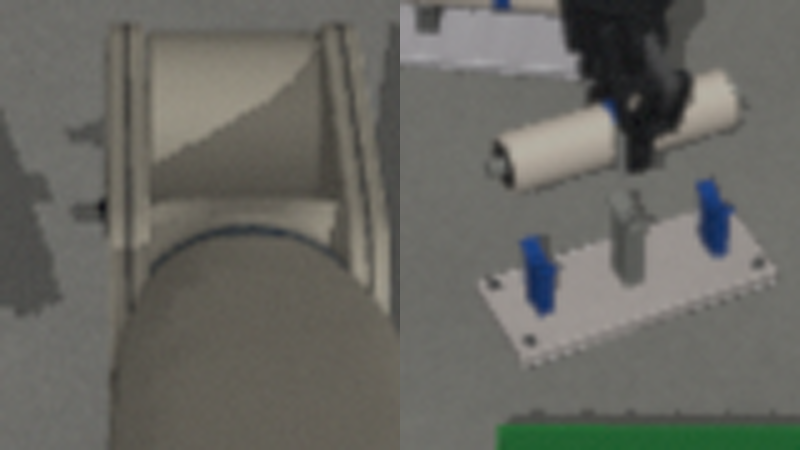

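```bash
cat > ov.py <<'E'
from h import *
import sys
def overlay(img,n,items,crop,k,out):
    u0,u1,v0,v1=crop; a=cv2.resize(img[v0:v1,u0:u1],None,fx=k,fy=k,interpolation=cv2.INTER_CUBIC)
    for P,col in items:
        h=cv2.convexHull(proj(n,P).astype(np.float32))[:,0]
        q=((h+.5-[u0,v0])*k-.5); cv2.polylines(a,[np.round(q*16).astype(np.int32)],True,col,1,shift=4)
    cv2.imwrite(out,a)
E
python3 - <<'E'
from ov import *
s=cv2.imread("pics/a3s.png")
o=r.get_obs(); p=np.array(o["tcp_pos"]); R=np.array(o["eef_rot"])
c=p-R[:,2]*.016
def C3(L,rad,c,ax):
    M=np.column_stack([ax,R[:,1],np.cross(ax,R[:,1])]); return cyl(L,rad,0)@M.T+c
ax=-R[:,0]
St=lambda P:P@Rz(.335).T+[.5375,.0165,0]
items=[(C3(.14,.018,c,ax),(0,255,0)),(C3(.012,.018,c,ax),(255,255,0)),(St(box(-.085,.085,-.035,.035,0,.012)),(0,0,255)),(St(box(-.006,.006,-.016,.016,.05,.066)),(0,0,255)),(St(box(-.064,-.052,-.016,.016,.04,.053)),(0,0,255)),(St(box(.052,.064,-.016,.016,.04,.053)),(0,0,255))]
overlay(s,"side",items,(240,320,190,280),7,"pics/ov3.png")
E
```

```text
(no output)
```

View pics/ov3.png

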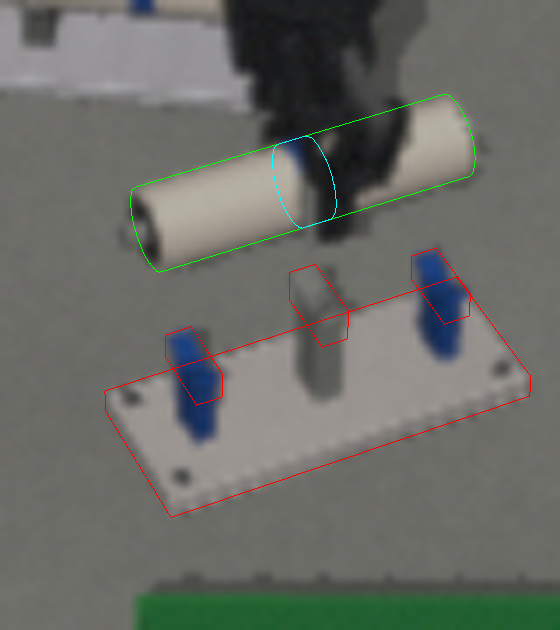

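The predicted roller outline matches the picture to about 1 mm, and the stand model matches to 1–2 mm. Next I centre over the blade and lower.

{"method": "move_arm", "body": {
  "increments": [
    {"translation": [-0.01,-0.011,0],"twist": [0,-0.002,0],"fingers": -1},
    {"translation": [0,0,0.03],"twist": [0,0,0],"fingers": -1},
    {"translation": [0,0,0.03],"twist": [0,0,0],"fingers": -1},
    {"translation": [0,0,0.015],"twist": [0,0,0],"fingers": -1},
    {"translation": [0,0,0],"twist": [0,0,0],"fingers": -1}
  ]
}}

```text
time_s: 6.1
tcp_pos: [0.5371, 0.0204, 0.076]
eef_rot: [[-0.942, -0.334, -0.0], [-0.334, 0.942, 0.002], [-0.0, 0.002, -1.0]]
contact_force: [0.4, -0.3, -4.3]
grip_width: 0.0343
```

```bash
python3 go.py .538 .0165 .064 .335
```

```text
t=6.10 pos [0.5371 0.0204 0.076 ] grip 0.0343 F [ 0.4 -0.3 -4.3] M [ 0.02  0.03 -0.03] q6 -1.90
need tr [ 0.0011 -0.0099  0.0299] tw [0.0006 0.0001 0.0019] | rows>= 0.3
```

{"method": "move_arm", "body": {
  "increments": [
    {"translation": [0.0005,-0.0085,0],"twist": [0,0,0.001],"fingers": -1},
    {"translation": [0,0,0.01],"twist": [0,0,0],"fingers": -1},
    {"translation": [0,0,0.01],"twist": [0,0,0],"fingers": -1},
    {"translation": [0,0,0],"twist": [0,0,0],"fingers": -1},
    {"translation": [0,0,0],"twist": [0,0,0],"fingers": -1}
  ]
}}

```text
time_s: 6.52
tcp_pos: [0.5379, 0.0173, 0.0668]
eef_rot: [[-0.943, -0.332, -0.001], [-0.332, 0.943, 0.002], [0.001, 0.002, -1.0]]
contact_force: [0.3, 0.2, -3.4]
grip_width: 0.0343
```

```bash
python3 go.py .538 .0165 .064 .335
```

```text
t=6.52 pos [0.5379 0.0173 0.0668] grip 0.0343 F [ 0.3  0.2 -3.4] M [ 0.03 -0.01 -0.04] q6 -1.90
need tr [ 0.0004 -0.0019  0.0069] tw [ 0.0007 -0.0002  0.001 ] | rows>= 0.1
```

{"method": "move_arm", "body": {
  "increments": [
    {"translation": [0,-0.0015,0.005],"twist": [0,0,0],"fingers": -1},
    {"translation": [0,0,0.002],"twist": [0,0,0],"fingers": -1},
    {"translation": [0,0,0.001],"twist": [0,0,0],"fingers": -1},
    {"translation": [0,0,0],"twist": [0,0,0],"fingers": -1}
  ]
}}

```text
time_s: 6.85
tcp_pos: [0.5387, 0.0165, 0.0642]
eef_rot: [[-0.943, -0.332, 0.0], [-0.332, 0.943, 0.002], [-0.001, 0.002, -1.0]]
contact_force: [-0.5, 0.1, -3.1]
grip_width: 0.0344
```

```bash
python3 go.py .538 .0165 .064 .335
```

```text
t=6.85 pos [0.5387 0.0165 0.0642] grip 0.0344 F [-0.5  0.1 -3.1] M [ 0.02  0.03 -0.03] q6 -1.90
need tr [0.0017 0.0005 0.0004] tw [0.0006 0.0002 0.001 ] | rows>= 0.0
```

{"method": "move_arm", "body": {
  "increments": [
    {"translation": [0.001,0,0.003],"twist": [0,0,0],"fingers": -1},
    {"translation": [0,0,0.002],"twist": [0,0,0],"fingers": -1},
    {"translation": [0,0,0],"twist": [0,0,0],"fingers": -1}
  ]
}}

```text
time_s: 7.1
tcp_pos: [0.539, 0.0165, 0.0643]
eef_rot: [[-0.943, -0.331, 0.002], [-0.331, 0.943, 0.002], [-0.002, 0.001, -1.0]]
contact_force: [-0.1, -0.7, -3.9]
grip_width: 0.0344
```

```bash
python3 go.py .538 .0165 .064 .335
```

```text
t=7.10 pos [0.539  0.0165 0.0643] grip 0.0344 F [-0.1 -0.7 -3.9] M [-0.04  0.06 -0.02] q6 -1.90
need tr [0.0023 0.0008 0.0006] tw [0.0005 0.0007 0.0009] | rows>= 0.0
```

{"method": "move_arm", "body": {
  "increments": [
    {"translation": [0.003,0.0005,0.006],"twist": [0,0,0.001],"fingers": -1},
    {"translation": [0,0,0.004],"twist": [0,0,0],"fingers": -1}
  ]
}}

```text
time_s: 7.27
tcp_pos: [0.5395, 0.0165, 0.0637]
eef_rot: [[-0.945, -0.328, 0.005], [-0.328, 0.945, 0.002], [-0.006, 0.001, -1.0]]
contact_force: [-11.0, -1.3, 23.0]
grip_width: 0.0344
```

```bash
python3 go.py .538 .0165 .064 .335
```

```text
t=7.27 pos [0.5395 0.0165 0.0637] grip 0.0344 F [-11.   -1.3  23. ] M [-0.25  1.8   0.01] q6 -1.90
need tr [ 0.0035  0.0012 -0.0008] tw [ 0.0002  0.0018 -0.0001] | rows>= 0.0
```

{"method": "move_arm", "body": {
  "increments": [
    {"translation": [0.002,0,-0.003],"twist": [0,0,0],"fingers": -1},
    {"translation": [0.003,0,0],"twist": [0,0.002,0],"fingers": -1},
    {"translation": [0,0,0],"twist": [0,0,0],"fingers": -1}
  ]
}}

```text
time_s: 7.52
tcp_pos: [0.5379, 0.0159, 0.0658]
eef_rot: [[-0.945, -0.328, 0.001], [-0.328, 0.945, 0.0], [-0.001, -0.0, -1.0]]
contact_force: [0.6, 0.5, -2.9]
grip_width: 0.0343
```

```bash
python3 go.py .538 .0165 .064 .335
```

```text
t=7.52 pos [0.5379 0.0159 0.0658] grip 0.0343 F [ 0.6  0.5 -2.9] M [ 0.   -0.06  0.02] q6 -1.90
need tr [-0.0008  0.0014  0.0045] tw [-0.      0.0003 -0.0002] | rows>= 0.0
```

Contact showed at TCP z ≈ 0.0640. I lower to that and open.

{"method": "move_arm", "body": {
  "increments": [
    {"translation": [-0.001,0.0015,0.005],"twist": [0,0,0],"fingers": -1},
    {"translation": [0,0,0.0015],"twist": [0,0,0],"fingers": -1}
  ]
}}

```text
time_s: 7.68
tcp_pos: [0.5385, 0.0165, 0.0638]
eef_rot: [[-0.945, -0.328, 0.001], [-0.328, 0.945, -0.0], [-0.001, -0.0, -1.0]]
contact_force: [-5.9, 0.2, 19.0]
grip_width: 0.0344
```

```bash
python3 go.py .538 .0165 .064 .335
```

```text
t=7.68 pos [0.5385 0.0165 0.0638] grip 0.0344 F [-5.9  0.2 19. ] M [0.07 1.04 0.  ] q6 -1.90
need tr [ 0.0011  0.0005 -0.0005] tw [-0.0002  0.0004 -0.0002] | rows>= 0.0
```

{"method": "move_arm", "body": {
  "increments": [
    {"translation": [0.001,0,-0.001],"twist": [0,0,0],"fingers": 0.0},
    {"translation": [0,0,0],"twist": [0,0,0],"fingers": 0.2},
    {"translation": [0,0,0],"twist": [0,0,0],"fingers": 0.4},
    {"translation": [0,0,0],"twist": [0,0,0],"fingers": 0.4},
    {"translation": [0,0,0],"twist": [0,0,0],"fingers": 0.4}
  ]
}}

```text
time_s: 8.1
tcp_pos: [0.5391, 0.0165, 0.0637]
eef_rot: [[-0.945, -0.328, 0.003], [-0.328, 0.945, -0.0], [-0.002, -0.001, -1.0]]
contact_force: [-0.3, -0.5, -0.2]
grip_width: 0.06
```

```bash
python3 go.py .538 .0165 .064 .335; python3 - <<'E'
from h import *
s=imaging.read_camera("side")[:,:,::-1];cv2.imwrite("pics/a4s.png",s)
cv2.imwrite("pics/a4.png",cv2.resize(s[190:280,240:320],(480,540),interpolation=cv2.INTER_CUBIC))
E
```

```text
t=8.10 pos [0.5391 0.0165 0.0637] grip 0.0600 F [-0.3 -0.5 -0.2] M [-0.01 -0.01  0.05] q6 -1.90
need tr [ 0.0025  0.0009 -0.0007] tw [-0.0003  0.0008 -0.0002] | rows>= 0.0
```

View pics/a4.png

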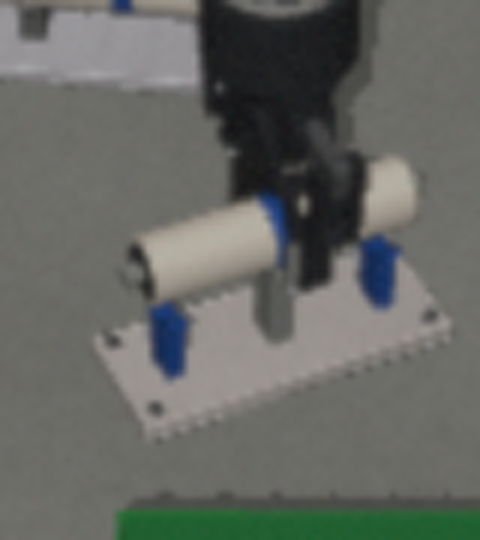

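{"method": "move_arm", "body": {
  "increments": [
    {"translation": [0,0,0],"twist": [0,0,0],"fingers": 0.8},
    {"translation": [0,0,-0.02],"twist": [0,0,0],"fingers": 0.8},
    {"translation": [0,0,-0.05],"twist": [0,0,0],"fingers": 0.8},
    {"translation": [0,0,-0.07],"twist": [0,0,0],"fingers": 0.8},
    {"translation": [0,0,-0.05],"twist": [0,0,0],"fingers": 0.8},
    {"translation": [0,0,-0.02],"twist": [0,0,0],"fingers": 0.8},
    {"translation": [0,0,0],"twist": [0,0,0],"fingers": 0.8}
  ]
}}

```text
time_s: 8.73
tcp_pos: [0.5377, 0.0165, 0.1514]
eef_rot: [[-0.945, -0.328, -0.001], [-0.328, 0.945, -0.0], [0.001, 0.0, -1.0]]
contact_force: [0.7, -1.0, 0.7]
grip_width: 0.0768
```

```bash
python3 go.py .538 .0165 .069 .335; cat > lk.py <<'E'
from ov import *
def look(tag,cx=.538,cy=.0165,cz=.08,yaw=.335,tilts=(0,.2,-.2),n="side",crop=(240,320,190,280)):
    s=imaging.read_camera(n)[:,:,::-1]; cv2.imwrite(f"pics/{tag}_raw.png",s)
    it=[]
    for t,col in zip(tilts,((0,255,0),(0,0,255),(255,0,255))):
        M=Rz(yaw)@np.array([[np.cos(t),0,np.sin(t)],[0,1,0],[-np.sin(t),0,np.cos(t)]])
        it.append((cyl(.14,.018,0)@M.T+[cx,cy,cz],col))
        if t==0: it.append((cyl(.012,.018,0)@M.T+[cx,cy,cz],(255,255,0)))
    overlay(s,n,it,crop,6,f"pics/{tag}.png")
E
python3 -c "
from lk import *
look('a5')"
```

```text
t=8.73 pos [0.5377 0.0165 0.1514] grip 0.0768 F [ 0.7 -1.   0.7] M [-0.02 -0.    0.01] q6 -1.90
need tr [-0.0009 -0.0003  0.206 ] tw [ 0.0001 -0.0004 -0.0002] | rows>= 2.0
```

View pics/a5.png

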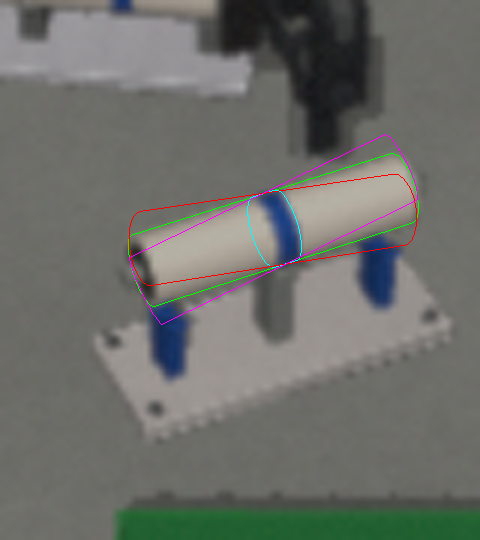

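It looks close to level, with the band on the blade. I'll wait, look again and fit the tilt numerically.

{"method": "move_arm", "body": {
  "increments": [
    {"translation": [0,0,0],"twist": [0,0,0],"fingers": 0.8},
    {"translation": [0,0,0],"twist": [0,0,0],"fingers": 0.8},
    {"translation": [0,0,0],"twist": [0,0,0],"fingers": 0.8},
    {"translation": [0,0,0],"twist": [0,0,0],"fingers": 0.8},
    {"translation": [0,0,0],"twist": [0,0,0],"fingers": 0.8},
    {"translation": [0,0,0],"twist": [0,0,0],"fingers": 0.8},
    {"translation": [0,0,0],"twist": [0,0,0],"fingers": 0.8},
    {"translation": [0,0,0],"twist": [0,0,0],"fingers": 0.8},
    {"translation": [0,0,0],"twist": [0,0,0],"fingers": 0.8},
    {"translation": [0,0,0],"twist": [0,0,0],"fingers": 0.8}
  ]
}}

```text
time_s: 9.62
tcp_pos: [0.534, 0.0164, 0.1449]
eef_rot: [[-0.945, -0.328, -0.011], [-0.328, 0.945, -0.0], [0.011, 0.004, -1.0]]
contact_force: [1.0, 0.3, -0.3]
grip_width: 0.077
```

```bash
cat > tilt.py <<'E'
from lk import *
def tilt(tag,uv=(285,220),yaw=.335,c0=(.538,.0165,.08)):
    s=cv2.imread(f"pics/{tag}_raw.png")[:,:,::-1].astype(float); R,G,B=[s[:,:,i] for i in range(3)]
    m=((R-B>10)&(R>125))|((B>1.25*R)&(B>60))
    w=np.zeros_like(m); w[200:246,258:312]=1
    # restrict to dilated band around the nominal region
    hm=hullmask("side",cyl(.15,.03,0)@Rz(yaw).T+list(c0))>0.3
    def g(p):
        M=Rz(yaw)@np.array([[np.cos(p[3]),0,np.sin(p[3])],[0,1,0],[-np.sin(p[3]),0,np.cos(p[3])]])
        q=hullmask("side",cyl(.14,.018,0)@M.T+np.array([c0[0]+p[0],c0[1]+p[1],c0[2]]))
        wt=((R>125)&(R-B>4)&(R>145)|((R-B>9)&(R>118)))*1.
        return -np.sum(q*(wt*2-1)*hm)
    best=min(((minimize(lambda p:g([p[0],p[1],0,p[2]]),[0,0,t],method="Nelder-Mead",options=dict(initial_simplex=np.array([[0,0,t],[.004,0,t],[0,.004,t],[0,0,t+.05]])))) for t in(-.15,0,.15)),key=lambda o:o.fun)
    print(tag,"dx,dy,tilt",best.x.round(4),best.fun)
if __name__=="__main__":
    look('a6'); tilt('a5'); tilt('a6')
    a=cv2.imread('pics/a5_raw.png').astype(int);b=cv2.imread('pics/a6_raw.png').astype(int)
    print("diff around stand",np.abs(a-b)[205:250,258:315].max(), np.abs(a-b)[205:250,258:315].mean())
E
python3 tilt.py; python3 -c "
import cv2;a=cv2.imread('pics/a6_raw.png');cv2.imwrite('pics/a6z.png',cv2.resize(a[200:265,245:325],(800,650)[:1]+(600,),interpolation=cv2.INTER_CUBIC))"
```

```text
a5 dx,dy,tilt [0.002  0.0013 0.0127] -354.5625
a6 dx,dy,tilt [0.0021 0.0014 0.0126] -349.3125
diff around stand 66 2.0539311241065628
```

View pics/a6.png

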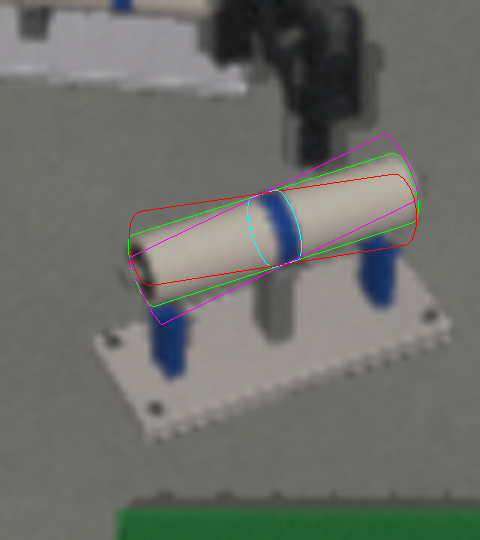

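View pics/a6z.png

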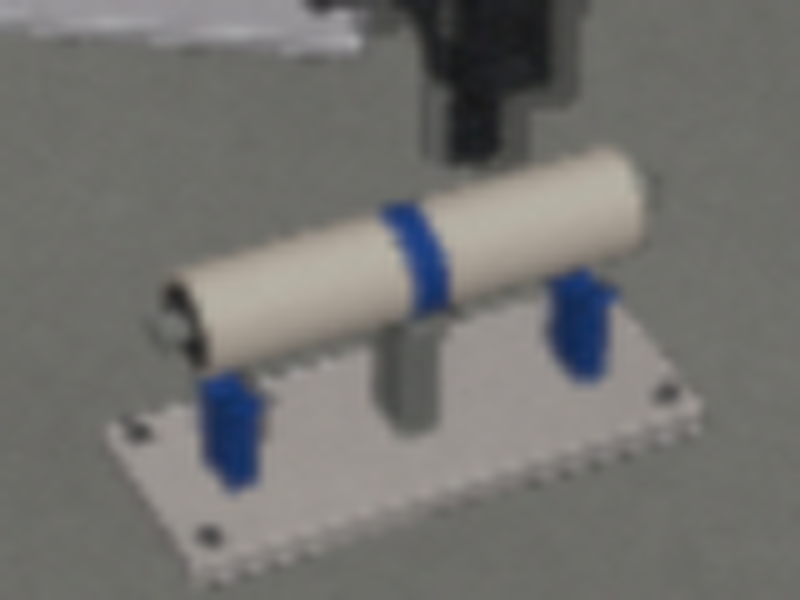

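Roller A is level: tilt is about 0.01 rad, unchanged after 1 s, with the band over the blade. It goes in the green tray. I regrip it higher (tip 11 mm below the axis) for tray clearance.

```bash
python3 go.py .539 .017 .069 .335
```

```text
t=9.67 pos [0.534  0.0164 0.145 ] grip 0.0767 F [-1.3  0.5  0.8] M [ 0.02 -0.03 -0.07] q6 -1.90
need tr [-0.0142 -0.0034  0.1898] tw [ 0.0011 -0.0034 -0.0003] | rows>= 1.8
```

{"method": "move_arm", "body": {
  "increments": [
    {"translation": [-0.012,-0.002,0],"twist": [0.001,-0.003,0],"fingers": 0.8},
    {"translation": [0,0,0.035],"twist": [0,0,0],"fingers": 0.8},
    {"translation": [0,0,0.05],"twist": [0,0,0],"fingers": 0.8},
    {"translation": [0,0,0.05],"twist": [0,0,0],"fingers": 0.8},
    {"translation": [0,0,0.02],"twist": [0,0,0],"fingers": 0.8},
    {"translation": [0,0,0],"twist": [0,0,0],"fingers": 0.8}
  ]
}}

```text
time_s: 10.17
tcp_pos: [0.5431, 0.0176, 0.0831]
eef_rot: [[-0.945, -0.328, 0.008], [-0.328, 0.945, 0.0], [-0.008, -0.003, -1.0]]
contact_force: [0.6, -0.2, 0.5]
grip_width: 0.0764
```

```bash
python3 go.py .539 .017 .069 .335
```

```text
t=10.17 pos [0.5431 0.0176 0.0831] grip 0.0764 F [ 0.6 -0.2  0.5] M [-0.01  0.02 -0.01] q6 -1.89
need tr [0.0104 0.0021 0.0351] tw [-0.0008  0.0025 -0.0002] | rows>= 0.4
```

{"method": "move_arm", "body": {
  "increments": [
    {"translation": [0.01,0.002,0.01],"twist": [-0.001,0.002,0],"fingers": 0.8},
    {"translation": [0,0,0.015],"twist": [0,0,0],"fingers": 0.8},
    {"translation": [0,0,0.01],"twist": [0,0,0],"fingers": 0.8},
    {"translation": [0,0,0],"twist": [0,0,0],"fingers": 0.8}
  ]
}}

```text
time_s: 10.5
tcp_pos: [0.5401, 0.017, 0.0696]
eef_rot: [[-0.945, -0.328, 0.003], [-0.328, 0.945, 0.001], [-0.003, 0.0, -1.0]]
contact_force: [0.3, -0.6, 0.2]
grip_width: 0.0771
```

```bash
python3 go.py .539 .017 .069 .335
```

```text
t=10.50 pos [0.5401 0.017  0.0696] grip 0.0771 F [ 0.3 -0.6  0.2] M [-0.02  0.04 -0.09] q6 -1.90
need tr [0.0026 0.0008 0.0016] tw [ 0.      0.001  -0.0002] | rows>= 0.0
```

{"method": "move_arm", "body": {
  "increments": [
    {"translation": [0.002,0,0.001],"twist": [0,0,0],"fingers": 0.0},
    {"translation": [0,0,0],"twist": [0,0,0],"fingers": -1},
    {"translation": [0,0,0],"twist": [0,0,0],"fingers": -1},
    {"translation": [0,0,0],"twist": [0,0,0],"fingers": -1},
    {"translation": [0,0,0],"twist": [0,0,0],"fingers": -1},
    {"translation": [0,0,0],"twist": [0,0,0],"fingers": -1},
    {"translation": [0,0,0],"twist": [0,0,0],"fingers": -1},
    {"translation": [0,0,0],"twist": [0,0,0],"fingers": -1}
  ]
}}

```text
time_s: 11.17
tcp_pos: [0.54, 0.0168, 0.0707]
eef_rot: [[-0.945, -0.328, 0.005], [-0.328, 0.945, 0.001], [-0.005, -0.0, -1.0]]
contact_force: [-0.8, 0.7, -0.6]
grip_width: 0.0339
```

```bash
python3 go.py .5505 -.2095 .13 -.112
```

```text
t=11.17 pos [0.54   0.0168 0.0707] grip 0.0339 F [-0.8  0.7 -0.6] M [ 0.05  0.04 -0.02] q6 -1.90
need tr [ 0.1599 -0.5432 -0.1489] tw [0.0002 0.0017 0.142 ] | rows>= 5.6
```

{"method": "move_arm", "body": {
  "increments": [
    {"translation": [0,0,-0.02],"twist": [0,0,0],"fingers": -1},
    {"translation": [0,0,-0.05],"twist": [0,0,0],"fingers": -1},
    {"translation": [0,0,-0.06],"twist": [0,0,0],"fingers": -1},
    {"translation": [0,-0.02,-0.02],"twist": [0,0,0.01],"fingers": -1},
    {"translation": [0.01,-0.07,0],"twist": [0,0,0.02],"fingers": -1},
    {"translation": [0.012,-0.09,0],"twist": [0,0,0.02],"fingers": -1},
    {"translation": [0.012,-0.09,0],"twist": [0,0,0.02],"fingers": -1},
    {"translation": [0.012,-0.09,0],"twist": [0,0,0.02],"fingers": -1},
    {"translation": [0.012,-0.09,0],"twist": [0,0,0.02],"fingers": -1},
    {"translation": [0.01,-0.04,0],"twist": [0,0,0.01],"fingers": -1}
  ]
}}

```text
time_s: 12.0
tcp_pos: [0.5444, -0.1867, 0.1345]
eef_rot: [[-0.998, 0.061, 0.007], [0.061, 0.998, -0.001], [-0.007, -0.0, -1.0]]
contact_force: [0.6, -0.8, -3.6]
grip_width: 0.0338
```

```bash
python3 go.py .5505 -.2095 .08 -.112
```

```text
t=12.00 pos [ 0.5444 -0.1867  0.1345] grip 0.0338 F [ 0.6 -0.8 -3.6] M [-0.01 -0.02 -0.  ] q6 -1.86
need tr [-0.0178 -0.056   0.1363] tw [-0.0001  0.0022  0.0164] | rows>= 1.4
```

{"method": "move_arm", "body": {
  "increments": [
    {"translation": [-0.014,-0.03,0],"twist": [0,0.002,0.014],"fingers": -1},
    {"translation": [0,-0.006,0.02],"twist": [0,0,0],"fingers": -1},
    {"translation": [0,0,0.04],"twist": [0,0,0],"fingers": -1},
    {"translation": [0,0,0.03],"twist": [0,0,0],"fingers": -1},
    {"translation": [0,0,0],"twist": [0,0,0],"fingers": -1}
  ]
}}

```text
time_s: 12.42
tcp_pos: [0.547, -0.2093, 0.096]
eef_rot: [[-0.993, 0.119, 0.001], [0.119, 0.993, -0.002], [-0.002, -0.001, -1.0]]
contact_force: [-0.4, 0.8, -3.6]
grip_width: 0.0341
```

```bash
python3 go.py .5505 -.2095 .08 -.112;python3 -c "
from lk import *
o=r.get_obs();p=o['tcp_pos']
look('b1',p[0],p[1],p[2]+.0093,-.112,(0,),crop=(250,350,240,330))"
```

```text
t=12.42 pos [ 0.547  -0.2093  0.096 ] grip 0.0341 F [-0.4  0.8 -3.6] M [ 0.03 -0.01 -0.03] q6 -1.84
need tr [-0.0088  0.0007  0.0401] tw [-0.0005  0.0005 -0.0024] | rows>= 0.4
```

View pics/b1.png

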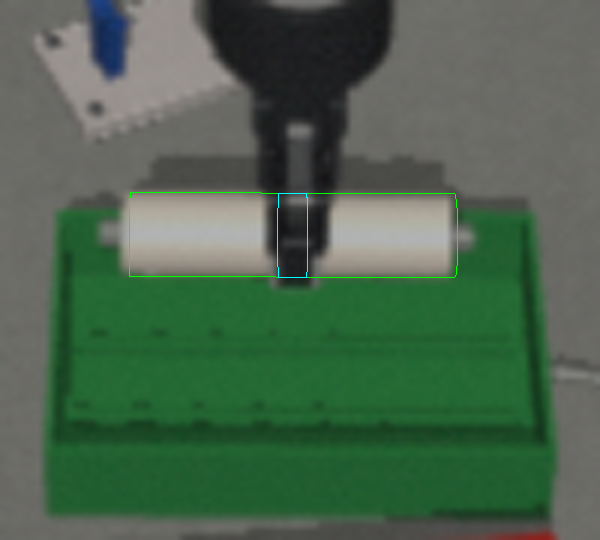

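The side crop shows the roller above the green tray, level and parallel to the ribs (ends at crop x 125 and 455). Lowering.

{"method": "move_arm", "body": {
  "increments": [
    {"translation": [-0.008,0,0.02],"twist": [0,0,-0.002],"fingers": -1},
    {"translation": [0,0,0.045],"twist": [0,0,0],"fingers": -1},
    {"translation": [0,0,0.05],"twist": [0,0,0],"fingers": -1},
    {"translation": [0,0,0.04],"twist": [0,0,0],"fingers": -1},
    {"translation": [0,0,0.01],"twist": [0,0,0],"fingers": -1},
    {"translation": [0,0,0],"twist": [0,0,0],"fingers": -1}
  ]
}}

```text
time_s: 12.97
tcp_pos: [0.5541, -0.2072, 0.0292]
eef_rot: [[-0.994, 0.105, 0.006], [0.105, 0.994, -0.003], [-0.006, -0.002, -1.0]]
contact_force: [0.3, 1.5, -3.5]
grip_width: 0.0343
```

```bash
python3 go.py .5505 -.2095 .0127 -.112
```

```text
t=12.97 pos [ 0.5541 -0.2072  0.0292] grip 0.0343 F [ 0.3  1.5 -3.5] M [0.01 0.03 0.02] q6 -1.84
need tr [ 0.0086 -0.0066  0.0411] tw [-0.0008  0.002   0.0022] | rows>= 0.4
```

{"method": "move_arm", "body": {
  "increments": [
    {"translation": [0.008,-0.006,0.01],"twist": [-0.001,0.002,0.002],"fingers": -1},
    {"translation": [0,0,0.015],"twist": [0,0,0],"fingers": -1},
    {"translation": [0,0,0.01],"twist": [0,0,0],"fingers": -1},
    {"translation": [0,0,0],"twist": [0,0,0],"fingers": -1}
  ]
}}

```text
time_s: 13.3
tcp_pos: [0.5523, -0.2092, 0.0162]
eef_rot: [[-0.994, 0.11, 0.003], [0.11, 0.994, -0.0], [-0.003, 0.0, -1.0]]
contact_force: [0.0, -0.9, -3.2]
grip_width: 0.0341
```

```bash
python3 go.py .5505 -.2095 .0127 -.112
```

```text
t=13.30 pos [ 0.5523 -0.2092  0.0162] grip 0.0341 F [ 0.  -0.9 -3.2] M [ 0.06 -0.02 -0.03] q6 -1.84
need tr [ 0.0043 -0.0012  0.0088] tw [0.0001 0.0008 0.0006] | rows>= 0.1
```

{"method": "move_arm", "body": {
  "increments": [
    {"translation": [0.003,-0.001,0.007],"twist": [0,0.001,0],"fingers": -1},
    {"translation": [0,0,0.004],"twist": [0,0,0],"fingers": -1}
  ]
}}

```text
time_s: 13.47
tcp_pos: [0.5515, -0.2098, 0.0126]
eef_rot: [[-0.994, 0.11, 0.0], [0.11, 0.994, -0.0], [-0.001, -0.0, -1.0]]
contact_force: [-7.2, 2.1, 16.5]
grip_width: 0.0339
```

```bash
python3 go.py .5505 -.2095 .0127 -.112
```

```text
t=13.47 pos [ 0.5515 -0.2098  0.0126] grip 0.0339 F [-7.2  2.1 16.5] M [0.36 1.15 0.04] q6 -1.84
need tr [ 0.0025  0.0005 -0.0002] tw [-0.0001  0.0002  0.0006] | rows>= 0.0
```

Seated. Opening to 60 mm inside the tray, then up.

{"method": "move_arm", "body": {
  "increments": [
    {"translation": [0,0,-0.002],"twist": [0,0,0],"fingers": 0.0},
    {"translation": [0,0,0],"twist": [0,0,0],"fingers": 0.4},
    {"translation": [0,0,0],"twist": [0,0,0],"fingers": 0.4},
    {"translation": [0,0,-0.01],"twist": [0,0,0],"fingers": 0.4},
    {"translation": [0,0,-0.03],"twist": [0,0,0],"fingers": 0.5},
    {"translation": [0,0,-0.07],"twist": [0,0,0],"fingers": 0.6},
    {"translation": [0,0,-0.09],"twist": [0,0,0],"fingers": 1},
    {"translation": [0,0.02,-0.08],"twist": [0,0,0],"fingers": 1},
    {"translation": [0,0.06,-0.03],"twist": [0,0,0],"fingers": 1},
    {"translation": [0,0.08,0],"twist": [0,0,0],"fingers": 1}
  ]
}}

```text
time_s: 14.3
tcp_pos: [0.5601, -0.1498, 0.149]
eef_rot: [[-0.993, 0.116, 0.006], [0.116, 0.993, -0.002], [-0.006, -0.002, -1.0]]
contact_force: [0.2, 0.7, -0.1]
grip_width: 0.0857
```

```bash
python3 go.py .4835 .2597 .14 -.226;python3 -c "
from lk import *
look('b2',.5505,-.2095,.022,-.112,(0,),crop=(250,350,240,330))"
```

```text
t=14.30 pos [ 0.5601 -0.1498  0.149 ] grip 0.0857 F [ 0.2  0.7 -0.1] M [-0.   -0.03 -0.01] q6 -1.74
need tr [0.3094 0.9946 0.0189] tw [-0.0005  0.002   0.0349] | rows>= 10.0
```

View pics/b2.png

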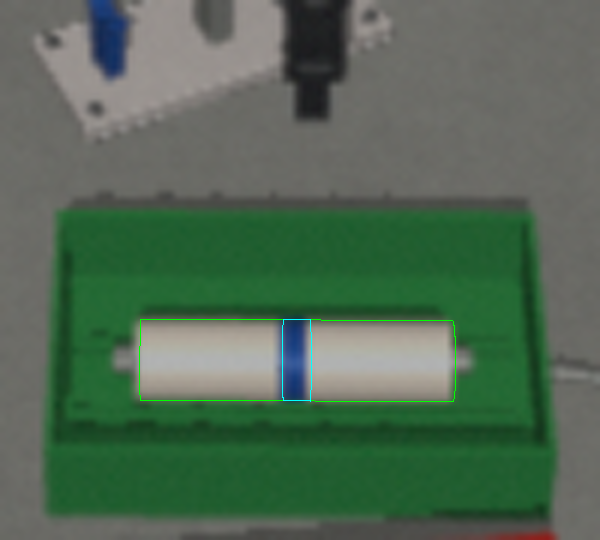

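Roller A lies flat between the ribs in the green tray, exactly on the predicted outline. Now to the second roller.

{"method": "move_arm", "body": {
  "increments": [
    {"translation": [0.034,0.095,0],"twist": [0,0,0.004],"fingers": 1},
    {"translation": [0.034,0.095,0],"twist": [0,0,0.004],"fingers": 1},
    {"translation": [0.034,0.095,0],"twist": [0,0,0.004],"fingers": 1},
    {"translation": [0.034,0.095,0],"twist": [0,0,0.004],"fingers": 1},
    {"translation": [0.034,0.095,0],"twist": [0,0,0.004],"fingers": 1},
    {"translation": [0.034,0.095,0],"twist": [0,0,0.004],"fingers": 1},
    {"translation": [0.034,0.095,0],"twist": [0,0,0.004],"fingers": 1},
    {"translation": [0.034,0.095,0],"twist": [0,0,0.004],"fingers": 1},
    {"translation": [0.034,0.09,0],"twist": [0,0,0.003],"fingers": 1},
    {"translation": [0.02,0.05,0],"twist": [0,0,0],"fingers": 1}
  ]
}}

```text
time_s: 15.18
tcp_pos: [0.4944, 0.2418, 0.1598]
eef_rot: [[-0.972, 0.232, 0.025], [0.232, 0.973, -0.0], [-0.025, 0.006, -1.0]]
contact_force: [0.2, -0.1, -0.3]
grip_width: 0.0856
```

```bash
python3 go.py .4835 .2597 .10 -.226
```

```text
t=15.18 pos [0.4944 0.2418 0.1598] grip 0.0856 F [ 0.2 -0.1 -0.3] M [ 0.03  0.03 -0.01] q6 -0.89
need tr [0.0405 0.0365 0.1487] tw [ 0.0017  0.0078 -0.0027] | rows>= 1.5
```

{"method": "move_arm", "body": {
  "increments": [
    {"translation": [0.024,0.015,0.02],"twist": [0.002,0.007,-0.003],"fingers": 1},
    {"translation": [0.005,0.005,0.06],"twist": [0,0,0],"fingers": 1},
    {"translation": [0,0,0.05],"twist": [0,0,0],"fingers": 1},
    {"translation": [0,0,0],"twist": [0,0,0],"fingers": 1},
    {"translation": [0,0,0],"twist": [0,0,0],"fingers": 1}
  ]
}}

```text
time_s: 15.6
tcp_pos: [0.4839, 0.258, 0.1095]
eef_rot: [[-0.977, 0.212, 0.003], [0.212, 0.977, 0.001], [-0.003, 0.002, -1.0]]
contact_force: [-1.0, -0.3, -0.1]
grip_width: 0.0854
```

```bash
python3 go.py .4835 .2597 .037 -.226
```

```text
t=15.60 pos [0.4839 0.258  0.1095] grip 0.0854 F [-1.  -0.3 -0.1] M [-0.05  0.03  0.  ] q6 -0.89
need tr [0.0025 0.0035 0.1813] tw [0.0007 0.001  0.0039] | rows>= 1.7
```

{"method": "move_arm", "body": {
  "increments": [
    {"translation": [0.002,0.003,0.03],"twist": [0.001,0.001,0.004],"fingers": 1},
    {"translation": [0,0,0.05],"twist": [0,0,0],"fingers": 1},
    {"translation": [0,0,0.05],"twist": [0,0,0],"fingers": 1},
    {"translation": [0,0,0.025],"twist": [0,0,0],"fingers": 1},
    {"translation": [0,0,0],"twist": [0,0,0],"fingers": 1},
    {"translation": [0,0,0],"twist": [0,0,0],"fingers": 1}
  ]
}}

```text
time_s: 16.1
tcp_pos: [0.4867, 0.2572, 0.0482]
eef_rot: [[-0.973, 0.232, 0.003], [0.232, 0.973, 0.001], [-0.002, 0.001, -1.0]]
contact_force: [0.0, 0.4, 0.4]
grip_width: 0.0853
```

```bash
python3 go.py .4835 .2597 .037 -.226
```

```text
t=16.10 pos [0.4867 0.2572 0.0482] grip 0.0853 F [0.  0.4 0.4] M [ 0.06  0.02 -0.03] q6 -0.87
need tr [0.0093 0.0043 0.0279] tw [ 0.0004  0.0008 -0.0026] | rows>= 0.3
```

{"method": "move_arm", "body": {
  "increments": [
    {"translation": [0.008,0.004,0.01],"twist": [0,0.001,-0.002],"fingers": 1},
    {"translation": [0,0,0.012],"twist": [0,0,0],"fingers": 1},
    {"translation": [0.001,0,0.006],"twist": [0,0,0],"fingers": 1},
    {"translation": [0,0,0],"twist": [0,0,0],"fingers": 1}
  ]
}}

```text
time_s: 16.43
tcp_pos: [0.485, 0.2602, 0.0387]
eef_rot: [[-0.974, 0.226, 0.003], [0.226, 0.974, 0.003], [-0.002, 0.004, -1.0]]
contact_force: [-0.4, 0.1, 0.4]
grip_width: 0.0855
```

```bash
python3 go.py .4835 .2597 .037 -.226
```

```text
t=16.43 pos [0.485  0.2602 0.0387] grip 0.0855 F [-0.4  0.1  0.4] M [-0.01 -0.   -0.03] q6 -0.88
need tr [ 0.0034 -0.002   0.0042] tw [ 0.0012  0.0006 -0.0007] | rows>= 0.1
```

{"method": "move_arm", "body": {
  "increments": [
    {"translation": [0.004,-0.002,0.003],"twist": [0.001,0.001,0],"fingers": 0},
    {"translation": [0.001,0,0],"twist": [0,0,0],"fingers": -1},
    {"translation": [0,0,0],"twist": [0,0,0],"fingers": -1},
    {"translation": [0,0,0],"twist": [0,0,0],"fingers": -1},
    {"translation": [0,0,0],"twist": [0,0,0],"fingers": -1},
    {"translation": [0,0,0],"twist": [0,0,0],"fingers": -1},
    {"translation": [0,0,0],"twist": [0,0,0],"fingers": -1},
    {"translation": [0,0,0],"twist": [0,0,0],"fingers": -1}
  ]
}}

```text
time_s: 17.1
tcp_pos: [0.4828, 0.2592, 0.0389]
eef_rot: [[-0.974, 0.225, -0.001], [0.225, 0.974, -0.0], [0.001, -0.0, -1.0]]
contact_force: [1.0, 0.6, -1.9]
grip_width: 0.034
```

```bash
python3 go.py .4835 .2597 .12 -.226
```

```text
t=17.10 pos [0.4828 0.2592 0.0389] grip 0.0340 F [ 1.   0.6 -1.9] M [-0.   -0.06  0.01] q6 -0.87
need tr [-0.0013  0.0017 -0.2027] tw [-0.0001 -0.0002 -0.0005] | rows>= 1.9
```

{"method": "move_arm", "body": {
  "increments": [
    {"translation": [0,0,-0.02],"twist": [0,0,0],"fingers": -1},
    {"translation": [0,0,-0.04],"twist": [0,0,0],"fingers": -1},
    {"translation": [0,0,-0.06],"twist": [0,0,0],"fingers": -1},
    {"translation": [0,0,-0.06],"twist": [0,0,0],"fingers": -1},
    {"translation": [0,0,-0.03],"twist": [0,0,0],"fingers": -1},
    {"translation": [0,0,0],"twist": [0,0,0],"fingers": -1}
  ]
}}

```text
time_s: 17.6
tcp_pos: [0.4808, 0.2587, 0.1258]
eef_rot: [[-0.974, 0.225, -0.006], [0.225, 0.974, -0.002], [0.006, -0.004, -1.0]]
contact_force: [0.6, 0.3, -2.0]
grip_width: 0.0344
```

```bash
python3 go.py .538 .0165 .12 .335;python3 -c "
from lk import *
o=r.get_obs();p=o['tcp_pos']
look('c1',p[0],p[1],p[2]+.0111,-.226,(0,),crop=(225,325,125,215))"
```

```text
t=17.60 pos [0.4808 0.2587 0.1258] grip 0.0344 F [ 0.6  0.3 -2. ] M [-0.04 -0.02  0.  ] q6 -0.87
need tr [-0.2756 -0.5578  0.015 ] tw [-0.0007 -0.002  -0.1789] | rows>= 6.0
```

View pics/c1.png

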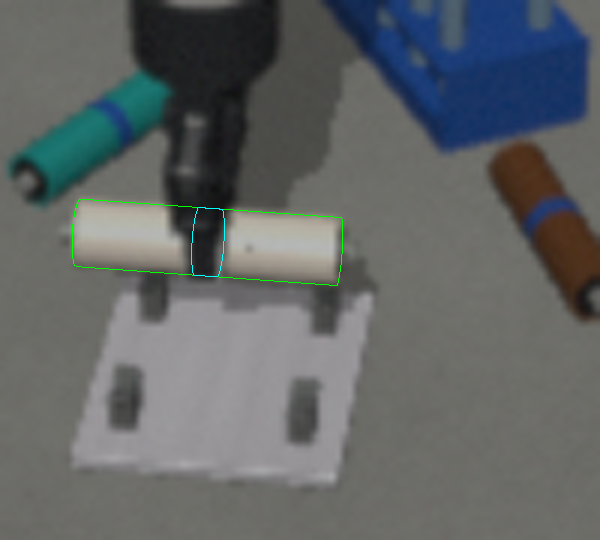

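The roller is gripped at its middle, held level, and matches the overlay. To the stand.

{"method": "move_arm", "body": {
  "increments": [
    {"translation": [-0.012,-0.05,0],"twist": [0,0,-0.018],"fingers": -1},
    {"translation": [-0.013,-0.07,0],"twist": [0,0,-0.02],"fingers": -1},
    {"translation": [-0.013,-0.075,0],"twist": [0,0,-0.02],"fingers": -1},
    {"translation": [-0.013,-0.075,0],"twist": [0,0,-0.02],"fingers": -1},
    {"translation": [-0.013,-0.075,0],"twist": [0,0,-0.02],"fingers": -1},
    {"translation": [-0.013,-0.075,0],"twist": [0,0,-0.02],"fingers": -1},
    {"translation": [-0.013,-0.07,0],"twist": [0,0,-0.02],"fingers": -1},
    {"translation": [-0.013,-0.06,0],"twist": [0,0,-0.02],"fingers": -1},
    {"translation": [-0.008,-0.03,0],"twist": [0,0,-0.01],"fingers": -1},
    {"translation": [0,0,0],"twist": [0,0,0],"fingers": -1}
  ]
}}

```text
time_s: 18.48
tcp_pos: [0.524, 0.0216, 0.1164]
eef_rot: [[-0.945, -0.327, -0.017], [-0.327, 0.945, -0.003], [0.017, 0.003, -1.0]]
contact_force: [0.7, -0.6, -2.2]
grip_width: 0.0343
```

```bash
python3 go.py .538 .0165 .085 .335
```

```text
t=18.48 pos [0.524  0.0216 0.1164] grip 0.0343 F [ 0.7 -0.6 -2.2] M [ 0.04 -0.08  0.03] q6 -1.88
need tr [-0.0304 -0.0237  0.078 ] tw [ 0.0009 -0.0054 -0.0007] | rows>= 0.8
```

{"method": "move_arm", "body": {
  "increments": [
    {"translation": [-0.025,-0.018,0],"twist": [0.001,-0.005,0],"fingers": -1},
    {"translation": [0,0,0.02],"twist": [0,0,0],"fingers": -1},
    {"translation": [0,0,0.03],"twist": [0,0,0],"fingers": -1},
    {"translation": [0,0,0.015],"twist": [0,0,0],"fingers": -1},
    {"translation": [0,0,0],"twist": [0,0,0],"fingers": -1},
    {"translation": [0,0,0],"twist": [0,0,0],"fingers": -1}
  ]
}}

```text
time_s: 18.98
tcp_pos: [0.534, 0.0201, 0.0847]
eef_rot: [[-0.946, -0.324, -0.005], [-0.324, 0.946, 0.0], [0.005, 0.002, -1.0]]
contact_force: [0.4, 0.0, -1.9]
grip_width: 0.034
```

```bash
python3 go.py .538 .0165 .069 .335
```

```text
t=18.98 pos [0.534  0.0201 0.0847] grip 0.0340 F [ 0.4  0.  -1.9] M [ 0.06 -0.04  0.08] q6 -1.89
need tr [-0.0068 -0.0118  0.0392] tw [ 0.0006 -0.0015 -0.0016] | rows>= 0.4
```

{"method": "move_arm", "body": {
  "increments": [
    {"translation": [-0.0055,-0.0105,0],"twist": [0.001,-0.0015,-0.0015],"fingers": -1},
    {"translation": [0,0,0.01],"twist": [0,0,0],"fingers": -1},
    {"translation": [0,0,0.012],"twist": [0,0,0],"fingers": -1},
    {"translation": [0,0,0.004],"twist": [0,0,0],"fingers": -1},
    {"translation": [0,0,0],"twist": [0,0,0],"fingers": -1}
  ]
}}

```text
time_s: 19.4
tcp_pos: [0.5379, 0.0179, 0.074]
eef_rot: [[-0.944, -0.33, 0.002], [-0.33, 0.944, -0.001], [-0.001, -0.002, -1.0]]
contact_force: [0.3, -0.6, -3.0]
grip_width: 0.0346
```

```bash
python3 go.py .538 .0165 .069 .335
```

```text
t=19.40 pos [0.5379 0.0179 0.074 ] grip 0.0346 F [ 0.3 -0.6 -3. ] M [-0.01 -0.01 -0.  ] q6 -1.89
need tr [ 0.001  -0.0034  0.0125] tw [-0.0005  0.0004  0.0006] | rows>= 0.1
```

{"method": "move_arm", "body": {
  "increments": [
    {"translation": [0.001,-0.003,0.005],"twist": [0,0,0],"fingers": -1},
    {"translation": [0.001,0,0.007],"twist": [0,0,0],"fingers": -1},
    {"translation": [0.001,0,0.003],"twist": [0,0,0],"fingers": -1}
  ]
}}

```text
time_s: 19.65
tcp_pos: [0.5381, 0.0163, 0.0686]
eef_rot: [[-0.944, -0.33, 0.004], [-0.33, 0.944, -0.001], [-0.003, -0.002, -1.0]]
contact_force: [-2.8, 1.3, 15.1]
grip_width: 0.034
```

```bash
python3 go.py .538 .0165 .069 .335
```

```text
t=19.65 pos [0.5381 0.0163 0.0686] grip 0.0340 F [-2.8  1.3 15.1] M [0.39 0.57 0.01] q6 -1.90
need tr [ 0.0002  0.0006 -0.001 ] tw [-0.0007  0.0011  0.0005] | rows>= 0.0
```

{"method": "move_arm", "body": {
  "increments": [
    {"translation": [0,0,-0.001],"twist": [0,0,0],"fingers": 0.0},
    {"translation": [0,0,0],"twist": [0,0,0],"fingers": 0.3},
    {"translation": [0,0,0],"twist": [0,0,0],"fingers": 0.6},
    {"translation": [0,0,0],"twist": [0,0,0],"fingers": 0.8},
    {"translation": [0,0,-0.02],"twist": [0,0,0],"fingers": 0.8},
    {"translation": [0,0,-0.05],"twist": [0,0,0],"fingers": 0.8},
    {"translation": [0,0,-0.06],"twist": [0,0,0],"fingers": 0.8},
    {"translation": [0,0,-0.05],"twist": [0,0,0],"fingers": 0.8},
    {"translation": [0,0,-0.01],"twist": [0,0,0],"fingers": 0.8},
    {"translation": [0,0,0],"twist": [0,0,0],"fingers": 0.8}
  ]
}}

```text
time_s: 20.48
tcp_pos: [0.5377, 0.0161, 0.1499]
eef_rot: [[-0.944, -0.33, 0.004], [-0.33, 0.944, -0.001], [-0.003, -0.002, -1.0]]
contact_force: [0.3, -0.4, 0.3]
grip_width: 0.0771
```

```bash
python3 go.py .538 .0165 .069 .335; python3 -c "
from tilt import *
look('c2'); tilt('c2')"
```

```text
t=20.48 pos [0.5377 0.0161 0.1499] grip 0.0771 F [ 0.3 -0.4  0.3] M [-0.05  0.   -0.02] q6 -1.90
need tr [-0.0005  0.0011  0.2021] tw [-0.0007  0.001   0.0004] | rows>= 1.9
c2 dx,dy,tilt [-0.0017  0.0008 -0.2403] -375.8125
```

View pics/c2.png

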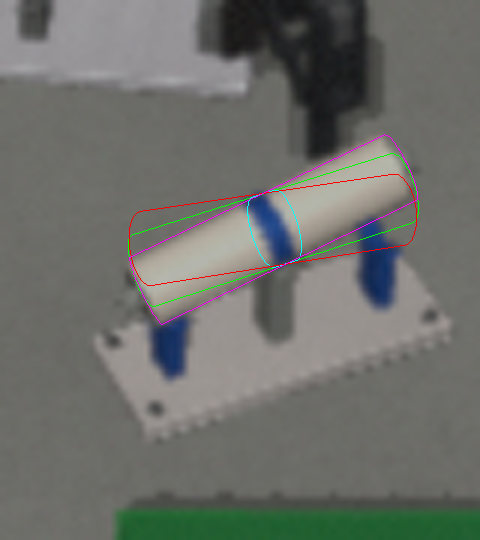

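Roller B clearly tipped: tilt is about −0.22 rad, with its near (−x) end resting on a stop and the band on the blade. It is a reject. I pick it up with the tool pitched to match the tilt and level it in the air.

```bash
cat >> go.py <<'E'
E
python3 - <<'E'
s=open('go.py').read()
s=s.replace("def need(x,y,z,yaw):","def need(x,y,z,yaw,th=0):").replace("[0,0,-1]])\n","[0,0,-1]])@Ro.from_rotvec([0,th,0]).as_matrix()\n").replace("sys.argv[1:5]","sys.argv[1:]")
open('go.py','w').write(s)
E
python3 go.py .537 .0162 .11 .335 -.21
```

```text
t=20.53 pos [0.5377 0.0161 0.1495] grip 0.0767 F [ 0.3 -0.2  0.8] M [ 0.02  0.01 -0.  ] q6 -1.90
need tr [0.002  0.001  0.0988] tw [-0.0006 -0.0659  0.0005] | rows>= 1.7
```

{"method": "move_arm", "body": {
  "increments": [
    {"translation": [0,0,0],"twist": [0,-0.025,0],"fingers": 0.8},
    {"translation": [0,0,0],"twist": [0,-0.025,0],"fingers": 0.8},
    {"translation": [0,0,0.02],"twist": [0,-0.012,0],"fingers": 0.8},
    {"translation": [0.006,0,0.03],"twist": [0,0,0],"fingers": 0.8},
    {"translation": [0.006,0,0.03],"twist": [0,0,0],"fingers": 0.8},
    {"translation": [0,0,0],"twist": [0,0,0],"fingers": 0.8}
  ]
}}

```text
time_s: 21.03
tcp_pos: [0.5369, 0.0163, 0.1122]
eef_rot: [[-0.925, -0.329, 0.191], [-0.323, 0.944, 0.064], [-0.202, -0.002, -0.979]]
contact_force: [-0.8, 0.6, 0.4]
grip_width: 0.0771
```

```bash
python3 go.py .537 .0162 .071 .335 -.21; python3 -c "
from tilt import *
look('c3'); tilt('c3')"
```

```text
t=21.03 pos [0.5369 0.0163 0.1122] grip 0.0771 F [-0.8  0.6  0.4] M [-0.08  0.05 -0.02] q6 -2.06
need tr [ 2.060e-02 -1.000e-04  1.008e-01] tw [-0.0007 -0.0022  0.0003] | rows>= 1.0
c3 dx,dy,tilt [-0.0007  0.0015 -0.2405] -205.9375
```

View pics/c3.png

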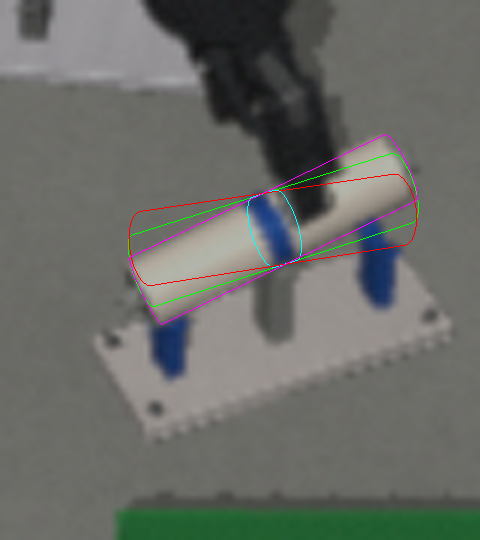

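The tool's pitch matches the roller's tilt, and the finger is perpendicular to the roller. The roller has stayed tipped. Descending straight down.

{"method": "move_arm", "body": {
  "increments": [
    {"translation": [0.005,0,0.025],"twist": [0,-0.002,0],"fingers": 0.8},
    {"translation": [0.007,0,0.033],"twist": [0,0,0],"fingers": 0.8},
    {"translation": [0.005,0,0.025],"twist": [0,0,0],"fingers": 0.8},
    {"translation": [0,0,0],"twist": [0,0,0],"fingers": 0.8},
    {"translation": [0,0,0],"twist": [0,0,0],"fingers": 0.8}
  ]
}}

```text
time_s: 21.5
tcp_pos: [0.5385, 0.0165, 0.0778]
eef_rot: [[-0.923, -0.329, 0.197], [-0.323, 0.944, 0.066], [-0.208, -0.002, -0.978]]
contact_force: [-0.0, 0.1, -0.2]
grip_width: 0.0768
```

```bash
python3 go.py .537 .0162 .071 .335 -.21
```

```text
t=21.50 pos [0.5385 0.0165 0.0778] grip 0.0768 F [-0.   0.1 -0.2] M [-0.03  0.09 -0.05] q6 -2.09
need tr [0.0073 0.0006 0.0157] tw [-0.0007 -0.0002  0.0004] | rows>= 0.2
```

{"method": "move_arm", "body": {
  "increments": [
    {"translation": [0.006,0,0.009],"twist": [0,0,0],"fingers": 0.8},
    {"translation": [0.001,0,0.005],"twist": [0,0,0],"fingers": 0.8},
    {"translation": [0,0,0],"twist": [0,0,0],"fingers": 0},
    {"translation": [0,0,0],"twist": [0,0,0],"fingers": -1},
    {"translation": [0,0,0],"twist": [0,0,0],"fingers": -1},
    {"translation": [0,0,0],"twist": [0,0,0],"fingers": -1},
    {"translation": [0,0,0],"twist": [0,0,0],"fingers": -1},
    {"translation": [0,0,0],"twist": [0,0,0],"fingers": -1},
    {"translation": [0,0,0],"twist": [0,0,0],"fingers": -1}
  ]
}}

```text
time_s: 22.25
tcp_pos: [0.538, 0.016, 0.0736]
eef_rot: [[-0.923, -0.33, 0.199], [-0.323, 0.944, 0.066], [-0.21, -0.003, -0.978]]
contact_force: [-0.1, 0.2, -1.3]
grip_width: 0.0341
```

```bash
python3 go.py .537 .0162 .13 .335 -.21
```

```text
t=22.25 pos [0.538  0.016  0.0736] grip 0.0341 F [-0.1  0.2 -1.3] M [-0.02  0.13 -0.01] q6 -2.10
need tr [-0.0274  0.0008 -0.1384] tw [-0.001   0.0006  0.0006] | rows>= 1.4
```

{"method": "move_arm", "body": {
  "increments": [
    {"translation": [-0.003,0,-0.015],"twist": [0,0,0],"fingers": -1},
    {"translation": [-0.007,0,-0.035],"twist": [0,0,0],"fingers": -1},
    {"translation": [-0.01,0,-0.05],"twist": [0,0,0],"fingers": -1},
    {"translation": [-0.007,0,-0.035],"twist": [0,0,0],"fingers": -1},
    {"translation": [0,0,0],"twist": [0,0.02,0],"fingers": -1},
    {"translation": [0,0,0],"twist": [0,0.025,0],"fingers": -1},
    {"translation": [0,0,0],"twist": [0,0.02,0],"fingers": -1},
    {"translation": [0,0,0],"twist": [0,0,0],"fingers": -1}
  ]
}}

```text
time_s: 22.92
tcp_pos: [0.5342, 0.0148, 0.1325]
eef_rot: [[-0.945, -0.327, -0.003], [-0.327, 0.945, -0.006], [0.005, -0.004, -1.0]]
contact_force: [1.1, -1.0, -2.4]
grip_width: 0.0339
```

```bash
python3 go.py .5343 -.4033 .14 .021;python3 -c "
from lk import *
o=r.get_obs();p=o['tcp_pos']
look('d1',p[0],p[1],p[2]+.008,.335,(0,),crop=(240,320,180,270))"
```

```text
t=22.92 pos [0.5342 0.0148 0.1325] grip 0.0339 F [ 1.1 -1.  -2.4] M [ 0.07 -0.1   0.04] q6 -1.89
need tr [ 0.3419 -0.9879 -0.0128] tw [-0.0016 -0.0014  0.0995] | rows>= 10.1
```

View pics/d1.png

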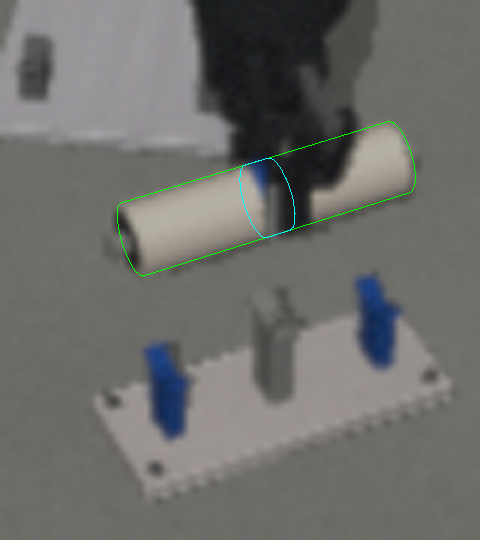

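Roller B is level in the air and matches the overlay. Moving to the red tray.

{"method": "move_arm", "body": {
  "increments": [
    {"translation": [0.014,-0.07,0],"twist": [0,0,0.01],"fingers": -1},
    {"translation": [0.018,-0.1,0],"twist": [0,0,0.01],"fingers": -1},
    {"translation": [0.018,-0.1,0],"twist": [0,0,0.01],"fingers": -1},
    {"translation": [0.018,-0.1,0],"twist": [0,0,0.01],"fingers": -1},
    {"translation": [0.018,-0.1,0],"twist": [0,0,0.01],"fingers": -1},
    {"translation": [0.018,-0.1,0],"twist": [0,0,0.01],"fingers": -1},
    {"translation": [0.018,-0.1,0],"twist": [0,0,0.01],"fingers": -1},
    {"translation": [0.018,-0.1,0],"twist": [0,0,0.01],"fingers": -1},
    {"translation": [0.018,-0.1,0],"twist": [0,0,0.01],"fingers": -1},
    {"translation": [0.018,-0.07,0],"twist": [0,0,0.008],"fingers": -1}
  ]
}}

```text
time_s: 23.8
tcp_pos: [0.53, -0.3717, 0.1291]
eef_rot: [[-1.0, -0.023, 0.011], [-0.023, 1.0, 0.001], [-0.011, 0.001, -1.0]]
contact_force: [1.0, -0.0, -2.4]
grip_width: 0.034
```

```bash
python3 go.py .5343 -.4033 .09 .021
```

```text
t=23.80 pos [ 0.53   -0.3717  0.1291] grip 0.0340 F [ 1.  -0.  -2.4] M [-0.04 -0.05 -0.03] q6 -2.23
need tr [-0.0078 -0.0792  0.0979] tw [0.0003 0.0036 0.0008] | rows>= 1.2
```

{"method": "move_arm", "body": {
  "increments": [
    {"translation": [-0.004,-0.045,0],"twist": [0,0.003,0],"fingers": -1},
    {"translation": [0,-0.015,0.02],"twist": [0,0,0],"fingers": -1},
    {"translation": [0,0,0.03],"twist": [0,0,0],"fingers": -1},
    {"translation": [0,0,0.03],"twist": [0,0,0],"fingers": -1},
    {"translation": [0,0,0],"twist": [0,0,0],"fingers": -1},
    {"translation": [0,0,0],"twist": [0,0,0],"fingers": -1}
  ]
}}

```text
time_s: 24.3
tcp_pos: [0.5258, -0.3987, 0.0905]
eef_rot: [[-1.0, -0.015, 0.004], [-0.015, 1.0, 0.003], [-0.004, 0.003, -1.0]]
contact_force: [-0.1, -0.0, -2.4]
grip_width: 0.0335
```

```bash
python3 go.py .5343 -.4033 .06 .021;python3 -c "
from lk import *
o=r.get_obs();p=o['tcp_pos']
look('d2',p[0],p[1],p[2]+.008,.021,(0,),crop=(250,360,300,400))"
```

```text
t=24.30 pos [ 0.5258 -0.3987  0.0905] grip 0.0335 F [-0.1 -0.  -2.4] M [-0.04 -0.02 -0.03] q6 -2.26
need tr [-0.0207 -0.012   0.0763] tw [ 0.0011  0.0012 -0.0018] | rows>= 0.8
```

View pics/d2.png

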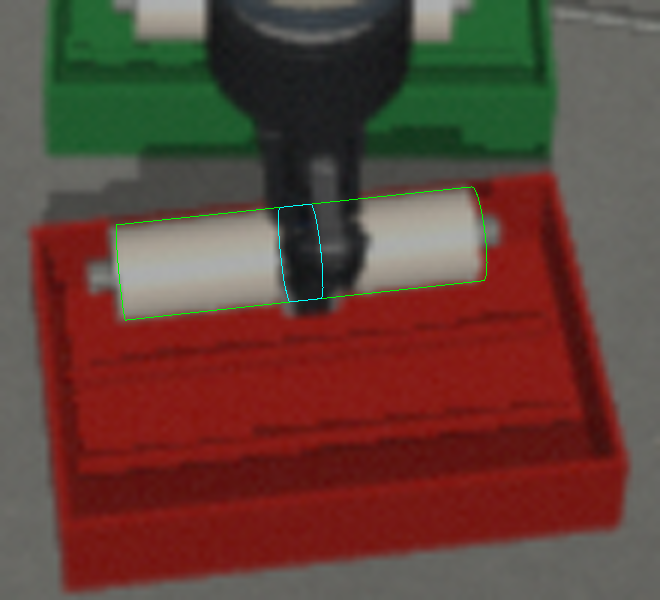

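The roller is level above the red tray and parallel to the ribs. Centring and lowering.

{"method": "move_arm", "body": {
  "increments": [
    {"translation": [-0.021,-0.011,0.01],"twist": [0.001,0.001,-0.001],"fingers": -1},
    {"translation": [0,0,0.04],"twist": [0,0,0],"fingers": -1},
    {"translation": [0,0,0.05],"twist": [0,0,0],"fingers": -1},
    {"translation": [0,0,0.04],"twist": [0,0,0],"fingers": -1},
    {"translation": [0,0,0],"twist": [0,0,0],"fingers": -1},
    {"translation": [0,0,0],"twist": [0,0,0],"fingers": -1}
  ]
}}

```text
time_s: 24.85
tcp_pos: [0.5415, -0.3996, 0.0345]
eef_rot: [[-1.0, -0.027, 0.005], [-0.027, 1.0, -0.003], [-0.004, -0.003, -1.0]]
contact_force: [0.4, 0.7, -3.2]
grip_width: 0.034
```

```bash
python3 go.py .535 -.4033 .0145 .021
```

```text
t=24.85 pos [ 0.5415 -0.3996  0.0345] grip 0.0340 F [ 0.4  0.7 -3.2] M [-0.03 -0.08  0.05] q6 -2.25
need tr [ 0.0167 -0.0085  0.0501] tw [-0.0011  0.0014  0.002 ] | rows>= 0.5
```

{"method": "move_arm", "body": {
  "increments": [
    {"translation": [0.014,-0.008,0.005],"twist": [-0.001,0.001,0.002],"fingers": -1},
    {"translation": [0,0,0.018],"twist": [0,0,0],"fingers": -1},
    {"translation": [0,0,0.014],"twist": [0,0,0],"fingers": -1},
    {"translation": [0,0,0],"twist": [0,0,0],"fingers": -1}
  ]
}}

```text
time_s: 25.18
tcp_pos: [0.5383, -0.4039, 0.0218]
eef_rot: [[-1.0, -0.022, 0.005], [-0.022, 1.0, -0.003], [-0.005, -0.003, -1.0]]
contact_force: [0.1, -0.8, -2.4]
grip_width: 0.0341
```

```bash
python3 go.py .535 -.4033 .0145 .021
```

```text
t=25.18 pos [ 0.5383 -0.4039  0.0218] grip 0.0341 F [ 0.1 -0.8 -2.4] M [ 0.01 -0.01  0.01] q6 -2.26
need tr [0.0082 0.0017 0.0182] tw [-0.001   0.0015  0.0004] | rows>= 0.2
```

{"method": "move_arm", "body": {
  "increments": [
    {"translation": [0.006,0.001,0.008],"twist": [-0.001,0.0015,0],"fingers": -1},
    {"translation": [0,0,0.007],"twist": [0,0,0],"fingers": -1},
    {"translation": [0,0,0],"twist": [0,0,0],"fingers": -1}
  ]
}}

```text
time_s: 25.43
tcp_pos: [0.5359, -0.4041, 0.0161]
eef_rot: [[-1.0, -0.022, 0.001], [-0.022, 1.0, -0.0], [-0.001, -0.0, -1.0]]
contact_force: [-0.2, -0.2, -2.6]
grip_width: 0.034
```

```bash
python3 go.py .535 -.4033 .0145 .021
```

```text
t=25.43 pos [ 0.5359 -0.4041  0.0161] grip 0.0340 F [-0.2 -0.2 -2.6] M [ 0.03 -0.07 -0.01] q6 -2.26
need tr [0.0022 0.0022 0.0039] tw [-0.0001  0.0002  0.0002] | rows>= 0.0
```

{"method": "move_arm", "body": {
  "increments": [
    {"translation": [0.001,0.001,0.005],"twist": [0,0,0],"fingers": -1},
    {"translation": [0,0,0.004],"twist": [0,0,0],"fingers": -1}
  ]
}}

```text
time_s: 25.6
tcp_pos: [0.5359, -0.4042, 0.0137]
eef_rot: [[-1.0, -0.021, 0.001], [-0.021, 1.0, -0.001], [-0.001, -0.001, -1.0]]
contact_force: [-5.4, 4.4, 19.5]
grip_width: 0.0336
```

```bash
python3 go.py .535 -.4033 .0145 .021
```

```text
t=25.60 pos [ 0.5359 -0.4042  0.0137] grip 0.0336 F [-5.4  4.4 19.5] M [0.96 1.11 0.01] q6 -2.26
need tr [ 0.0022  0.0022 -0.0019] tw [-0.0003  0.0004  0.0001] | rows>= 0.0
```

Seated (19.5 N contact). Releasing and retreating upward.

{"method": "move_arm", "body": {
  "increments": [
    {"translation": [0,0,-0.002],"twist": [0,0,0],"fingers": 0.0},
    {"translation": [0,0,0],"twist": [0,0,0],"fingers": 0.4},
    {"translation": [0,0,0],"twist": [0,0,0],"fingers": 0.4},
    {"translation": [0,0,-0.01],"twist": [0,0,0],"fingers": 0.4},
    {"translation": [0,0,-0.03],"twist": [0,0,0],"fingers": 0.5},
    {"translation": [0,0,-0.07],"twist": [0,0,0],"fingers": 0.5},
    {"translation": [0,0,-0.09],"twist": [0,0,0],"fingers": 0.5},
    {"translation": [0,0,-0.09],"twist": [0,0,0],"fingers": 0.5},
    {"translation": [0,0,-0.08],"twist": [0,0,0],"fingers": 0.5},
    {"translation": [0,0,-0.03],"twist": [0,0,0],"fingers": 0.5}
  ]
}}

```text
time_s: 26.43
tcp_pos: [0.5341, -0.4028, 0.1819]
eef_rot: [[-1.0, -0.022, -0.003], [-0.022, 1.0, 0.003], [0.003, 0.003, -1.0]]
contact_force: [1.1, 0.4, 1.2]
grip_width: 0.0639
```

{"method": "move_arm", "body": {
  "increments": [
    {"translation": [0.06,0,-0.03],"twist": [0,0,0],"fingers": 0.5},
    {"translation": [0.09,0,-0.03],"twist": [0,0,0],"fingers": 0.5},
    {"translation": [0.06,0,0],"twist": [0,0,0],"fingers": 0.5},
    {"translation": [0.02,0,0],"twist": [0,0,0],"fingers": 0.5},
    {"translation": [0,0,0],"twist": [0,0,0],"fingers": 0.5},
    {"translation": [0,0,0],"twist": [0,0,0],"fingers": 0.5}
  ]
}}

```text
time_s: 26.93
tcp_pos: [0.4433, -0.4071, 0.2202]
eef_rot: [[-1.0, -0.023, 0.012], [-0.023, 1.0, -0.01], [-0.011, -0.01, -1.0]]
contact_force: [1.1, -0.5, -0.5]
grip_width: 0.0642
```

```bash
python3 -c "
from lk import *
look('e1',.5345,-.4035,.022,.021,(0,),crop=(240,365,265,400))
print(np.round(r.get_obs()['qd'],3), r.get_obs()['time_s'])
s=imaging.read_camera('top');cv2.imwrite('pics/e1t.png',s[:,:,::-1])
cv2.imwrite('pics/e1.png',cv2.resize(cv2.imread('pics/e1.png'),(555,600)))
"
```

```text
[ 0.011  0.021 -0.013  0.002 -0.004 -0.001] 26.9833
```

View pics/e1.png

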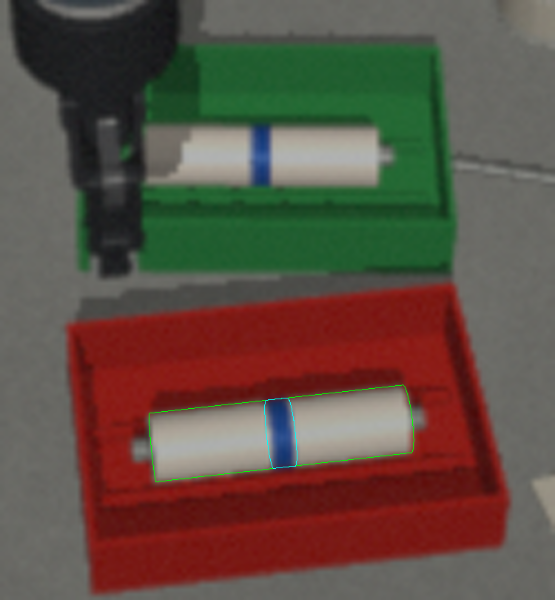

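View pics/e1t.png

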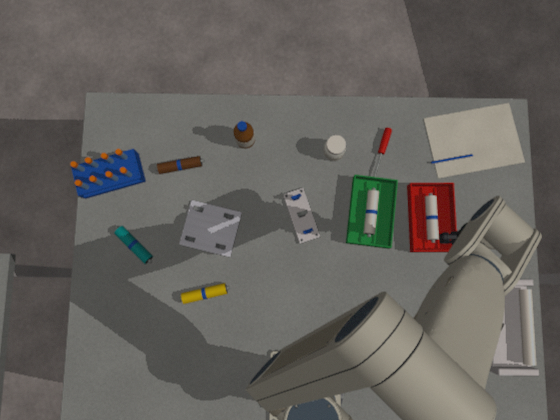

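Both rollers lie flat between their trays' ribs (top view: green (371,211), red (432,217)). The cradle and stand are empty, and the bottle, jar and screwdriver look unmoved. The robot touches nothing.

```bash
python3 -c "
from plant import ticket
print(ticket.job_done())"
```

```text
the job is handed in; nothing more can be done
None
```

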